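# Log a probe reading of every sample cup

## Task

Start the logger by pressing its red button fully down and letting it up, then take the sensor probe from its stand and dip its tip into each sample cup that is there, in the order blue, green, yellow, red, well below the rim for about a second each, and last of all into the glass rinse beaker. Then hang the probe back upright in the stand's fork and press the red button once more to stop the log. By the end all the sample cups must stand upright on the flat steel tray; leave the bottles and the vials where they are.

Things in the scene. Friction and masses are not known exactly. Their poses are not given: they have to be found in the camera images.
- probe: Cordless sensor probe, standing tip down. Origin on its axis at the underside of the black collar, z up along the handle. Collar: 34 mm across, z 0 to 6 mm. White round handle above it: 24 mm across, z 6 to 80 mm, with a low blue end cap to z 85 mm; grip the handle here from above. Steel shaft below: 10 mm across, to z -100 mm. About 90 g, loose. At the start it hangs by its collar in the stand's fork.
- probe_tip (a point): The lower end of the probe's steel shaft, 100 mm below the collar's underside.
- stand_seat (a point): Where the probe's origin rests when hung up: 130 mm above the worktop, on the fork's flat top, mid slot. x of this frame points towards the column. Slot 18 mm wide, open in front (-x), above and below; prongs 18 mm wide, 12 mm thick, from 25 mm in front of the seat to a block 27 mm behind it. Stand fixed, 140 mm high; foot 110 x 120 x 16 mm.
- log_button (a joint): Travel of the red push button on top of the grey logger box, m: 0 up, 0.006 fully down; springs back up when let go. Fully down takes 5 N.
- log_button_top (a point): Centre of the top of the red button's cap (32 mm across, pressed straight down). The grey logger box below is 75 x 100 mm, 30 mm high, fixed.
- tray: Flat steel tray, fixed, 120 mm (x) by 300 mm (y), origin at the centre of its underside; floor 4 mm thick, low rim 14 mm high and 4 mm thick. The cups must finally stand on its floor.
- rinse_beaker: Clear glass rinse beaker, empty, 73 mm across outside, at least 54 mm inside, 94 mm high, loose, standing open end up. Origin at the centre of its underside, z up; inner floor at z 4 to 9 mm.
- cup_blue: Sample cup, blue plastic, open at the top, empty: a slightly tapered round cup 42 mm across at the foot, 48 mm at the rim, 55 mm high, wall 2.5 mm, inner floor at z 5 mm. Origin at the centre of its underside, z up. About 70 g, loose. May be absent.
- cup_green: Sample cup, green plastic, open at the top, empty: a slightly tapered round cup 42 mm across at the foot, 48 mm at the rim, 55 mm high, wall 2.5 mm, inner floor at z 5 mm. Origin at the centre of its underside, z up. About 70 g, loose. May be absent.
- cup_yellow: Sample cup, yellow plastic, open at the top, empty: a slightly tapered round cup 42 mm across at the foot, 48 mm at the rim, 55 mm high, wall 2.5 mm, inner floor at z 5 mm. Origin at the centre of its underside, z up. About 70 g, loose. May be absent.
- cup_red: Sample cup, red plastic, open at the top, empty: a slightly tapered round cup 42 mm across at the foot, 48 mm at the rim, 55 mm high, wall 2.5 mm, inner floor at z 5 mm. Origin at the centre of its underside, z up. About 70 g, loose. May be absent.
- brown_bottle: Small brown bottle with a black cap, 48 mm across, 96 mm high, loose, to be left where it is. Origin at the centre of its underside.
- vial_a: Small clear vial with a black cap, 22 mm across, 50 mm high, loose, to be left where it is. Origin at the centre of its underside.
- vial_b: Small clear vial with a white cap, 22 mm across, 50 mm high, loose, to be left where it is. Origin at the centre of its underside.
There are look-alikes about, which are no part of the job. Several things have the shape of the cup_yellow; the one meant has the colours described above. Of the things that look like the cup_green, the larger one is meant.

How it is judged:
On the way, in this order (a step that is already met when the one before it is completed fails the run):
1. the red button has been pressed fully down (4.8 of its 6 mm or more) (value of joint log_button above 0.0048 m), for 0.05 s.
2. the probe tip is inside the blue cup, at least 15 mm below its rim, for half a second (skipped if there is no blue cup) (horizontal distance between probe_tip and cup_blue below 0.022 m and z of probe_tip in the frame of cup_blue between 0.002 and 0.04 m and angle between cup_blue's own z axis and vertical below 0.2 rad), for 0.5 s.
3. the probe tip is inside the green cup, at least 15 mm below its rim, for half a second (skipped if there is no green cup) (horizontal distance between probe_tip and cup_green below 0.022 m and z of probe_tip in the frame of cup_green between 0.002 and 0.04 m and angle between cup_green's own z axis and vertical below 0.2 rad), for 0.5 s.
4. the probe tip is inside the yellow cup, at least 15 mm below its rim, for half a second (skipped if there is no yellow cup) (horizontal distance between probe_tip and cup_yellow below 0.022 m and z of probe_tip in the frame of cup_yellow between 0.002 and 0.04 m and angle between cup_yellow's own z axis and vertical below 0.2 rad), for 0.5 s.
5. the probe tip is inside the red cup, at least 15 mm below its rim, for half a second (skipped if there is no red cup) (horizontal distance between probe_tip and cup_red below 0.022 m and z of probe_tip in the frame of cup_red between 0.002 and 0.04 m and angle between cup_red's own z axis and vertical below 0.2 rad), for 0.5 s.
6. the probe tip is inside the rinse beaker, at least 30 mm below its rim, for half a second (horizontal distance between probe_tip and rinse_beaker below 0.034 m and z of probe_tip in the frame of rinse_beaker between 0.002 and 0.064 m and angle between rinse_beaker's own z axis and vertical below 0.2 rad), for 0.5 s.
7. the probe hangs upright in the fork, let go, the button up (distance between probe and stand_seat below 0.012 m and angle between probe's own z axis and vertical below 0.1 rad and contact force between the fingers and probe below 0.2 N and value of joint log_button below 0.002 m), for 0.2 s.
8. the red button has been pressed fully down again (value of joint log_button above 0.0048 m), for 0.05 s.
At the end, for the whole second after the job is handed in: The probe hangs upright in the fork (collar within 12 mm of its seat), the button is up, every sample cup that was there stands upright and still on the tray's floor, and the rinse beaker stands upright (distance between probe and stand_seat below 0.012 m and angle between each of probe, cup_blue, cup_green, cup_yellow, cup_red, rinse_beaker's own z axis and vertical below 0.1 rad and linear speed of each of probe, cup_blue, cup_green, cup_yellow, cup_red below 0.02 m/s and value of joint log_button below 0.002 m and x of cup_blue in the frame of tray between -0.04 and 0.04 m and y of cup_blue in the frame of tray between -0.13 and 0.13 m and z of each of cup_blue, cup_green, cup_yellow, cup_red in the frame of tray below 0.008 m and x of cup_green in the frame of tray between -0.04 and 0.04 m and y of cup_green in the frame of tray between -0.13 and 0.13 m and x of cup_yellow in the frame of tray between -0.04 and 0.04 m and y of cup_yellow in the frame of tray between -0.13 and 0.13 m and x of cup_red in the frame of tray between -0.04 and 0.04 m and y of cup_red in the frame of tray between -0.13 and 0.13 m); the robot touches nothing.
It fails at once if the brown bottle is moved more than 30 mm (distance of brown_bottle from where it was at the start of the episode above 0.03 m).
It fails at once if the black-capped vial is moved more than 30 mm (distance of vial_a from where it was at the start of the episode above 0.03 m).
It fails at once if the white-capped vial is moved more than 30 mm (distance of vial_b from where it was at the start of the episode above 0.03 m).
Of cup_blue, cup_green, cup_yellow, cup_red only 2 to 4 are there at a start; the rules pass over those that are not, and their reading is None.
At some moment in a run one of cup_blue, cup_green, cup_yellow, cup_red may be knocked a few centimetres aside while the robot is not near it.
It also fails if it takes over 210 s, if anything falls off the work surface, if the arm or the gripper's body presses on something with over 40 N, if the wrist force passes 120 N, or if a joint passes its speed limit or range.

## Robot

A 6-joint arm with a two-finger parallel gripper is mounted at the origin on a cart in front of the work surface, level with it; the furniture and walls round the work are solid. World frame = base frame: x ahead of the robot, y to its left, z up, the work surface at z = 0. Lengths are in m, angles in rad, forces in N, time in s.
With the tool pointing down it reaches from about 0.35 to 0.975 m from the base axis. Payload 7.1 kg.
Tool frame: the origin (TCP) lies at the very end of the fingers, on their centre line; the grasp point (between the pads) lies 19 mm behind it; z points along the fingers, y is the line along which they close (so a half turn about z gives the same grasp; the last joint's range is limited). The gripper opens to 88 mm and grips with 3 to 60 N. Pads are 20 mm wide; open, the fingers measure 115 mm over their backs; the gripper's body (75 mm by 178 mm) begins 61 mm behind the grasp point.
Start: joints at [-1.191, 0.423, 1.63, -0, 1.089, -0.019], TCP at [0.243, -0.576, 0.192] pointing down, gripper open.
Joint ranges: [-3, 3], [-0.9, 2.11], [0.09, 2.58], [-1.31, 4.45], [0.11, 2.69], [-2.54, 2.54]. Speed limits (rad/s): [2.39, 2.39, 3.01, 3.14, 3.14, 3.14].

## Interface

Orientations are given as a unit quaternion [x, y, z, w].
In Python, from station import bot gives the robot as it stands.
- The arm moves only by the tool play_rows, never from a script. Its argument "deltas" is a list of rows, each a list of 3 entries, a list of its own where there are three numbers: the opening, from 0 (shut) to 1 (fully open), then the shift along the world's x, y, z in mm, then the turn about the world's z in rad. A call has 1 to 12 rows; each row is the pose to reach, as a shift and turn from the pose commanded when the call began; what a row does not reach only later rows make up. A row lasts 1/12 s, in which the tool goes at most 41.7 mm and 7.16 degrees, less where a joint would pass 70% of its speed; a pose out of reach is approached as far as the arm can. A call with a gripper value outside its range is refused whole. The fingers move at their own pace and stop on an object; "newtons" is the grip in N (left out, the last holds). Time passes only in rows, so rows that repeat a pose let the fingers close. It gives the time, the measured TCP pose, the force, the opening and the grip force at its end, in the units of the state.
- bot.sense(): the state, without advancing time (a new reading comes with each control period).
- bot.capture(name): name is "scene" or "top" or "wrist"; returns a dict with "pixels" (384x512x3 uint8, red, green, blue), "camera_matrix" (3x3 intrinsics, pixels), "D" ([k1, k2, p1, p2, k3] as OpenCV has them; the pictures are not rectified), "world_from_camera" (4x4, takes a point from camera to world coordinates). Camera axes: x right, y up, looking along -z (the intrinsics and any distortion apply to the point x, -y, -z); pixel columns grow to the right and rows downward; lengths in m; the calibration is good to about 2 mm. A picture is of the moment at which its call begins. There is no depth.
- bot.close_job(): hands the job in; it is judged then, once.
The state is a dict: "time_s": time; "joint_positions": joint angles; "joint_velocities": joint speeds; "effort": joint torques, N m; "position": TCP position; "orientation": TCP orientation; "contact_force": force on the tool from outside, world axes, zero at the start; "torque": the same for the moment, N m; "finger_gap": finger opening in m; "gripper_force": force on a finger pad.
Only numpy, scipy, OpenCV 4.12 (cv2) and the standard library are available. Lean on these libraries where they do the work, as an engineer would, in place of code of your own. Each camera call takes 0.05 s, during which the arm holds its last target. There are 200 camera calls.

## Working session

There is one attempt and no reset: what is moved stays moved. The work goes in short steps, Python scripts to look and compute and a tool call to move; the robot and the scene stay as the last step left them, time stands still between calls to the robot, and variables do not carry over. Pictures are saved under pics/ and viewed, at most 18 in all, crops included, and the job is handed in when it is done.

Besides the shell and the picture viewer there is one more tool, called after "Request:" as name([rows], argument=value, ...), one row to a line, values as JSON. play_rows: Moves the arm, as the interface text tells. Its arguments: {"type":"object","properties":{"deltas":{"type":"array","items":{"type":"array"}},"newtons":{"type":"number"}},"required":["deltas"]}

```bash
mkdir -p pics; cat > h.py <<'E'
import numpy as np,cv2,pickle
from station import bot
def cap(n,f):
    c=bot.capture(n);cv2.imwrite(f'pics/{f}.png',cv2.cvtColor(np.array(c['pixels'],np.uint8),cv2.COLOR_RGB2BGR))
    pickle.dump(c,open(f'pics/{f}.pkl','wb'));return c
def load(f): return pickle.load(open(f'pics/{f}.pkl','rb'))
def ray(c,u,v):
    K=np.array(c['camera_matrix'],float);D=np.array(c['D'],float)
    p=cv2.undistortPoints(np.array([[[u,v]]],float),K,D)[0,0]
    T=np.array(c['world_from_camera']);return T[:3,3],T[:3,:3]@np.array([p[0],-p[1],-1.])
def at(c,u,v,z):
    o,d=ray(c,u,v);return (o+d*(z-o[2])/d[2]).round(4)
def proj(c,P):
    T=np.array(c['world_from_camera']);q=T[:3,:3].T@(np.array(P,float)-T[:3,3])
    q=np.array([q[0],-q[1],-q[2]])
    return cv2.projectPoints(q.reshape(1,1,3),np.zeros(3),np.zeros(3),np.array(c['camera_matrix'],float),np.array(c['D'],float))[0].ravel().round(1)
def crop(f,x0,y0,x1,y1,s,o):
    im=cv2.imread(f'pics/{f}.png')[y0:y1,x0:x1];cv2.imwrite(f'pics/{o}.png',cv2.resize(im,None,fx=s,fy=s,interpolation=cv2.INTER_CUBIC))
def both(a,ua,b,ub):
    A=[];B=[]
    for c,u in((a,ua),(b,ub)):
        o,d=ray(c,*u);d=d/np.linalg.norm(d);M=np.eye(3)-np.outer(d,d);A.append(M);B.append(M@o)
    return np.linalg.lstsq(np.vstack(A),np.hstack(B),rcond=None)[0].round(4)
E
python3 - <<'E'
from h import *
for n in('scene','top'):
    c=cap(n,n+'0');print(n,np.array(c['world_from_camera']).round(3).tolist(),np.array(c['camera_matrix']).round(1).tolist())
    im=cv2.imread(f'pics/{n}0.png');cv2.imwrite(f'pics/{n}0b.png',cv2.resize(im,(800,600),interpolation=cv2.INTER_CUBIC))
print(bot.sense())
E
```

```text
scene [[-0.855, 0.347, -0.385, 0.017], [-0.518, -0.597, 0.613, 0.678], [-0.017, 0.723, 0.69, 1.014], [0.0, 0.0, 0.0, 1.0]] [[424.3, 0.0, 258.1], [0.0, 424.3, 189.7], [0.0, 0.0, 1.0]]
top [[0.336, 0.844, -0.418, -0.22], [-0.942, 0.306, -0.14, -0.336], [0.01, 0.44, 0.898, 1.716], [0.0, 0.0, 0.0, 1.0]] [[498.7, 0.0, 259.8], [0.0, 498.7, 192.2], [0.0, 0.0, 1.0]]
{'time_s': 0.1, 'joint_positions': array([-1.19098006e+00,  4.23739319e-01,  1.63055452e+00,  1.37798939e-05,
        1.08858411e+00, -1.89991558e-02]), 'joint_velocities': array([-0.00135558, -0.00227194, -0.00165255,  0.00021917,  0.00166031,
        0.00179046]), 'effort': array([ 6.51127793e-04, -5.45615602e+01, -2.74325305e+01,  6.44915015e-02,
        1.87644130e-02, -2.05744431e-05]), 'position': array([ 0.24254565, -0.57547141,  0.19091832]), 'orientation': array([ 9.80184507e-01,  1.98085637e-01, -1.09308569e-04, -6.33315630e-04]), 'contact_force': array([-0.1656753 ,  0.36895737, -0.5423362 ]), 'torque': array([ 0.05495036, -0.02188856,  0.02636885]), 'gripper_force': 0.0, 'finger_gap': 0.08767455714221156}
```

View pics/scene0b.png

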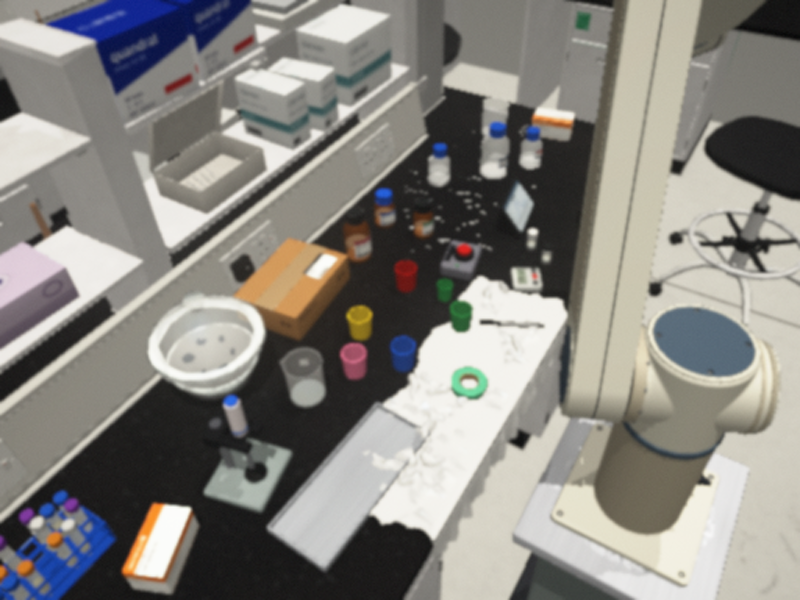

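View pics/top0b.png

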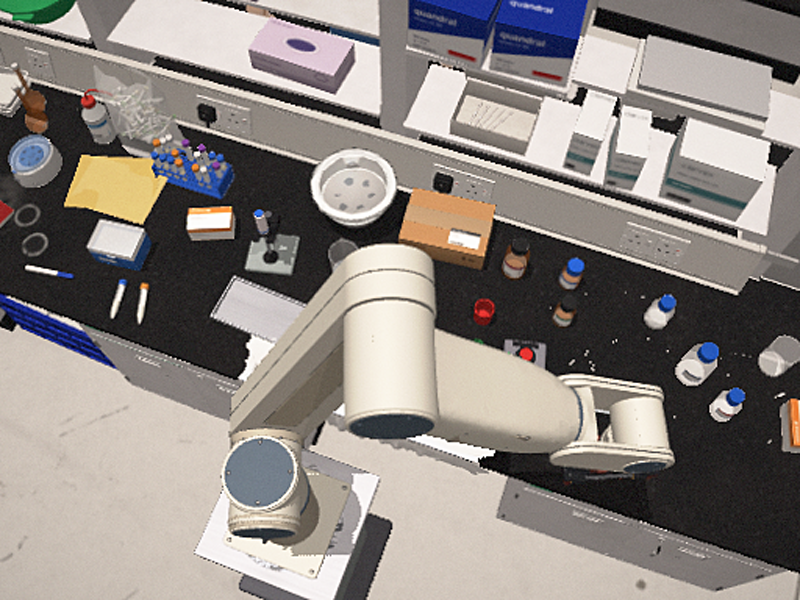

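The scene view (800x600) shows blue (403,353), yellow (360,322), red (405,276), large green (461,316), rinse beaker (303,377), the probe in its stand (234,415), the tray (345,485) and the button (464,250).

Look-alikes: a pink cup (354,361) with the yellow cup's shape, a small green cup (445,290), and other beakers or bottles far off. By the description I choose the yellow, and the green at (461,316). I'll check both in a crop.

```bash
python3 - <<'E'
from h import *
c=load('scene0');s=1.5625
for n,u,v,z in [('blue rim',403,343,.055),('blue foot',403,365,0),('yel rim',360,311,.055),('red rim',406,265,.055),('green rim',461,307,.055),('sgreen',445,283,.04),('pink',354,350,.055),('beaker rim',303,358,.094),('capprobe',232,400,.215),('button',464,250,.036),('tray a',380,405,.0),('tray b',420,435,0),('tray c',268,525,0),('tray d',322,568,0),('vial',532,238,.03),('brown b',424,225,.04)]:
    print(n,at(c,u/s,v/s,z))
crop('scene0',160,130,360,280,4,'sc1')
E
```

```text
blue rim [ 0.4839 -0.0603  0.055 ]
blue foot [ 0.48  -0.052  0.   ]
yel rim [ 0.6059 -0.0916  0.055 ]
red rim [ 0.5983 -0.262   0.055 ]
green rim [ 0.4327 -0.2058  0.055 ]
sgreen [ 0.5035 -0.2681  0.04  ]
pink [0.5563 0.003  0.055 ]
beaker rim [0.6043 0.094  0.094 ]
capprobe [0.5684 0.2914 0.215 ]
button [ 0.5215 -0.3924  0.036 ]
tray a [0.4663 0.0544 0.    ]
tray b [0.3674 0.0742 0.    ]
tray c [0.4936 0.3497 0.    ]
tray d [0.3758 0.3619 0.    ]
vial [ 0.4068 -0.5177  0.03  ]
brown b [ 0.6454 -0.4234  0.04  ]
```

View pics/sc1.png

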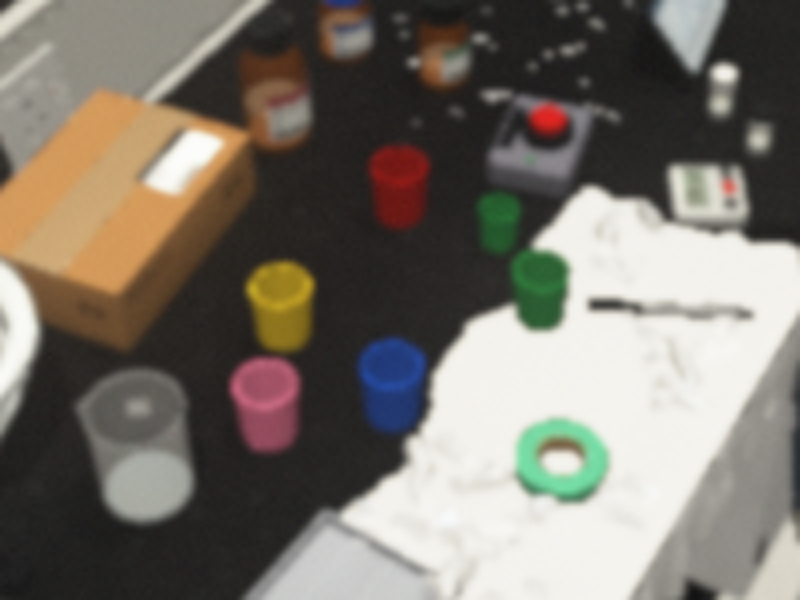

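The crop confirms it: yellow cup (282,305), large green (540,290) and small green decoy (498,222), pink decoy (267,405), blue (392,385) and red (400,187). All four cups are there. I'll go above the button first.

Request:
play_rows([
  [0.0,[30,20,10],0],
  [0.0,[60,40,10],0],
  [0.0,[90,60,10],0],
  [0.0,[120,80,10],0],
  [0.0,[150,100,10],0],
  [0.0,[180,120,10],0],
  [0.0,[210,140,10],0],
  [0.0,[240,160,10],0],
  [0.0,[260,175,0],0],
  [0.0,[275,183,-20],0],
  [0.0,[275,183,-40],0],
  [0.0,[275,183,-40],0],
])

```text
time_s: 1.1
position: [0.5163, -0.3902, 0.1472]
orientation: [0.98, 0.199, -0.002, -0.003]
contact_force: [-0.3, 0.3, -0.6]
finger_gap: 0.0115
gripper_force: 0.0
```

```bash
python3 - <<'E'
from h import *
c=cap('wrist','w1');s=bot.sense();print(s['position'],s['time_s'],s['contact_force'],np.array(c['world_from_camera']).round(3).tolist(),proj(c,[.5215,-.3924,.036]))
a=cv2.imread('pics/w1.png');cap('top','top1');b=cv2.imread('pics/top1.png')
cv2.imwrite('pics/w1t.png',cv2.resize(np.hstack([a,b]),(800,300),interpolation=cv2.INTER_AREA))
E
```

```text
[ 0.51649801 -0.39130438  0.14916793] 1.15 [0.04278761 0.54758849 1.40945173] [[0.389, 0.877, 0.282, 0.595], [-0.921, 0.373, 0.112, -0.359], [-0.007, -0.303, 0.953, 0.34], [0.0, 0.0, 0.0, 1.0]] [256.2 176.3]
```

View pics/w1t.png

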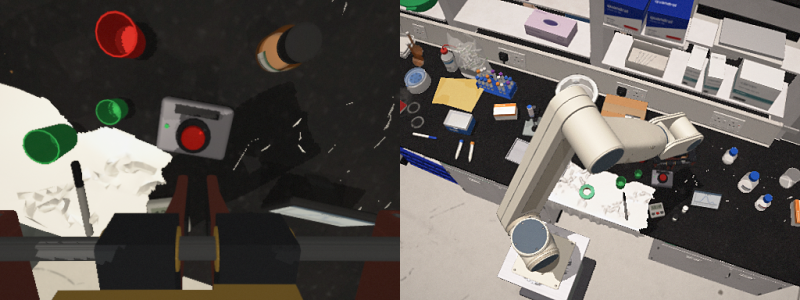

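The wrist view shows the button at (194,138) in the half-scale frame, close to the prediction. Red cup (120,35), large green (50,145), small green (112,110) and the brown bottle (290,45) are also in view. Next I'll refine with colour blobs.

```bash
cat >> h.py <<'E'
HUE={'red':(174,6),'yellow':(18,34),'green':(45,85),'blue':(105,128)}
def blobs(f,col,amin=150,S=110,V=50):
    h=cv2.cvtColor(cv2.imread(f'pics/{f}.png'),cv2.COLOR_BGR2HSV);a,b=HUE[col]
    H=h[...,0];m=((H>=a)&(H<=b)) if a<b else ((H>=a)|(H<=b))
    m=(m&(h[...,1]>S)&(h[...,2]>V)).astype(np.uint8)
    m=cv2.morphologyEx(m,cv2.MORPH_OPEN,np.ones((3,3)))
    n,l,st,ce=cv2.connectedComponentsWithStats(m)
    return [(ce[i].round(1).tolist(),st[i].tolist(),l==i) for i in range(1,n) if st[i][4]>amin]
def fitcup(c,mask,r0=.021,r1=.024,h=.055,z0=0.):
    # pose (x,y) whose projected outline (convex hull) best covers the mask hull
    from scipy.optimize import minimize
    ys,xs=np.nonzero(mask);hull=cv2.convexHull(np.c_[xs,ys].astype(np.int32))
    M=np.zeros(mask.shape,np.uint8);cv2.fillConvexPoly(M,hull,1)
    t=np.linspace(0,2*np.pi,40)
    def ren(p):
        P=[proj(c,[p[0]+r*np.cos(a),p[1]+r*np.sin(a),z0+z]) for r,z in((r0,0),(r1,h)) for a in t]
        R=np.zeros(mask.shape,np.uint8);cv2.fillConvexPoly(R,cv2.convexHull((np.array(P)).round().astype(np.int32)),1);return R
    cost=lambda p:1-(ren(p)&M).sum()/max(1,(ren(p)|M).sum())
    x0=at(c,xs.mean(),ys.mean(),z0+h/2)[:2]
    s=minimize(cost,x0,method='Nelder-Mead',options=dict(initial_simplex=[x0,x0+[.012,0],x0+[0,.012]],xatol=2e-4,fatol=1e-4,maxiter=80))
    return s.x.round(4),round(s.fun,3)
E
python3 - <<'E'
from h import *
for f in('w1','scene0'):
    c=load(f)
    for col in HUE:
        for ce,st,m in blobs(f,col):
            if f=='scene0' and not(st[4]<1200 and 250<ce[0]+50<360 and 130<ce[1]<250): continue
            print(f,col,ce,st,fitcup(c,m), 'btn',at(c,*ce,.034) if col=='red' else '')
E
```

```text
w1 red [152.5, 45.2] [121, 13, 66, 62, 3070] (array([ 0.5993, -0.2562]), np.float64(0.012)) btn [ 0.6002 -0.2524  0.034 ]
w1 red [246.7, 176.1] [231, 161, 32, 32, 797] (array([ 0.5244, -0.3828]), np.float64(0.584)) btn [ 0.5172 -0.3831  0.034 ]
w1 red [229.7, 253.4] [216, 224, 24, 66, 709] (array([ 0.4217, -0.4017]), np.float64(0.521)) btn [ 0.423  -0.4007  0.034 ]
w1 red [275.6, 251.5] [265, 224, 27, 49, 662] (array([ 0.4482, -0.4479]), np.float64(0.57)) btn [ 0.4464 -0.4492  0.034 ]
w1 red [12.0, 286.7] [0, 269, 28, 33, 690] (array([ 0.248 , -0.1491]), np.float64(0.239)) btn [ 0.2768 -0.1735  0.034 ]
w1 red [499.7, 283.7] [484, 270, 28, 33, 353] (array([ 0.5101, -0.7532]), np.float64(0.231)) btn [ 0.5127 -0.7129  0.034 ]
w1 red [21.9, 359.9] [0, 335, 50, 49, 1779] (array([ 0.1497, -0.1936]), np.float64(0.3)) btn [ 0.1662 -0.2046  0.034 ]
w1 red [492.2, 350.7] [476, 342, 33, 21, 287] (array([ 0.4069, -0.8114]), np.float64(0.561)) btn [ 0.4256 -0.7664  0.034 ]
w1 yellow [226.9, 319.3] [224, 290, 8, 58, 317] (array([ 0.3356, -0.4359]), np.float64(0.792)) btn 
w1 yellow [277.5, 318.7] [274, 290, 7, 58, 294] (array([ 0.3569, -0.4895]), np.float64(0.815)) btn 
w1 yellow [244.6, 375.5] [68, 364, 320, 20, 4783] (array([ 0.3261, -0.6152]), np.float64(0.874)) btn 
w1 green [142.2, 141.7] [122, 126, 42, 34, 1114] (array([ 0.5074, -0.2792]), np.float64(0.529)) btn 
w1 green [63.4, 182.8] [30, 159, 69, 51, 2567] (array([ 0.4331, -0.2044]), np.float64(0.075)) btn 
scene0 red [259.4, 175.9] [252, 166, 16, 22, 296] (array([ 0.5985, -0.2552]), np.float64(0.072)) btn [ 0.5953 -0.2533  0.034 ]
scene0 yellow [230.0, 205.8] [221, 195, 18, 24, 361] (array([ 0.6029, -0.0862]), np.float64(0.135)) btn 
scene0 green [294.0, 201.1] [288, 193, 13, 18, 184] (array([ 0.4344, -0.2   ]), np.float64(0.36)) btn 
scene0 blue [257.4, 225.2] [249, 214, 18, 24, 333] (array([ 0.4843, -0.0571]), np.float64(0.031)) btn
```

Request:
play_rows([
  [0.0,[0,8,-30],0],
  [0.0,[0,8,-60],0],
  [0.0,[0,8,-90],0],
  [0.0,[0,8,-100],0],
  [0.0,[0,8,-104],0],
  [0.0,[0,8,-106],0],
  [0.0,[0,8,-108],0],
  [0.0,[0,8,-108],0],
])

```text
time_s: 1.87
position: [0.5186, -0.3859, 0.0451]
orientation: [0.98, 0.198, 0.001, 0.001]
contact_force: [-0.1, -0.2, 0.5]
finger_gap: 0.0006
gripper_force: 0.0
```

Request:
play_rows([
  [0.0,[-1,2,-3],0],
  [0.0,[-1,2,-6],0],
  [0.0,[-1,2,-8],0],
  [0.0,[-1,2,-8],0],
])

```text
time_s: 2.2
position: [0.5165, -0.3827, 0.0353]
orientation: [0.98, 0.198, -0.0, -0.0]
contact_force: [-0.7, -0.3, -1.0]
finger_gap: 0.0003
gripper_force: 0.0
```

Request:
play_rows([
  [0.0,[0,0,-2],0],
  [0.0,[0,0,-4],0],
  [0.0,[0,0,-4],0],
])

```text
time_s: 2.45
position: [0.5165, -0.3828, 0.0311]
orientation: [0.98, 0.198, -0.0, -0.0]
contact_force: [0.2, -0.3, -0.6]
finger_gap: -0.0
gripper_force: 0.0
```

```bash
python3 - <<'E'
from h import *
c=cap('wrist','w2');print(bot.sense()['contact_force'],proj(c,[.5165,-.3828,.031]))
a=cv2.imread('pics/w2.png');cv2.imwrite('pics/w2b.png',cv2.resize(a[100:384,120:420],None,fx=2,fy=2))
E
```

```text
[-0.48275169  0.76207368  0.10401563] [251.4 221.5]
```

View pics/w2b.png

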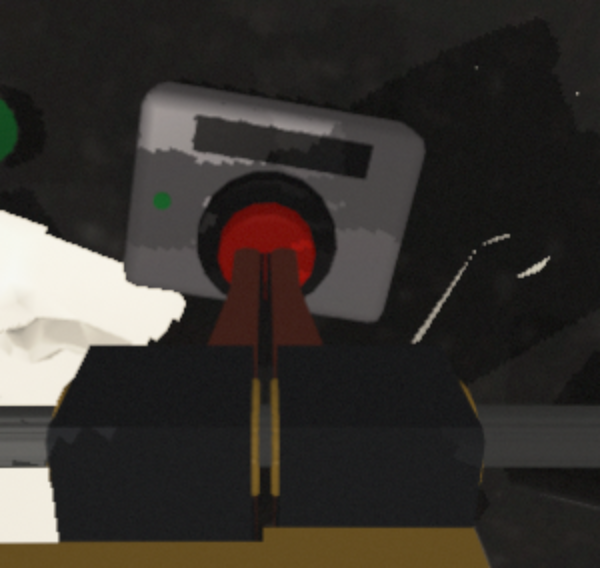

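The fingertips are over the red cap (native ~253,221), aligned. I'll carry on pressing.

Request:
play_rows([
  [0.0,[0,0,-1],0],
  [0.0,[0,0,-3],0],
  [0.0,[0,0,-3],0],
])

```text
time_s: 2.75
position: [0.5165, -0.3828, 0.0282]
orientation: [0.98, 0.198, -0.0, -0.0]
contact_force: [0.4, 0.9, -0.0]
finger_gap: 0.0004
gripper_force: 0.0
```

Request:
play_rows([
  [0.0,[0,0,-1],0],
  [0.0,[0,0,-2],0],
  [0.0,[0,0,-2],0],
])

```text
time_s: 3.0
position: [0.5166, -0.3828, 0.0264]
orientation: [0.98, 0.198, -0.0, -0.0]
contact_force: [-0.0, 0.0, -0.8]
finger_gap: 0.0002
gripper_force: 0.0
```

```bash
python3 - <<'E'
from h import *
a=load('w1');b=load('scene0');print(both(a,(246.7,176.1),b,(297.2,160.2)))
print(proj(a,[.5172,-.3831,.034]),proj(b,[.5172,-.3831,.034]),proj(b,[.5172,-.3831,.02]))
c=cap('scene','s2');crop('s2',230,110,360,210,6,'s2c');print(proj(c,[.5166,-.3828,.0264]))
E
```

```text
[ 0.518  -0.3834  0.0424]
[246.7 176.1] [296.8 162.3] [296.6 165.2]
[296.8 164. ]
```

View pics/s2c.png

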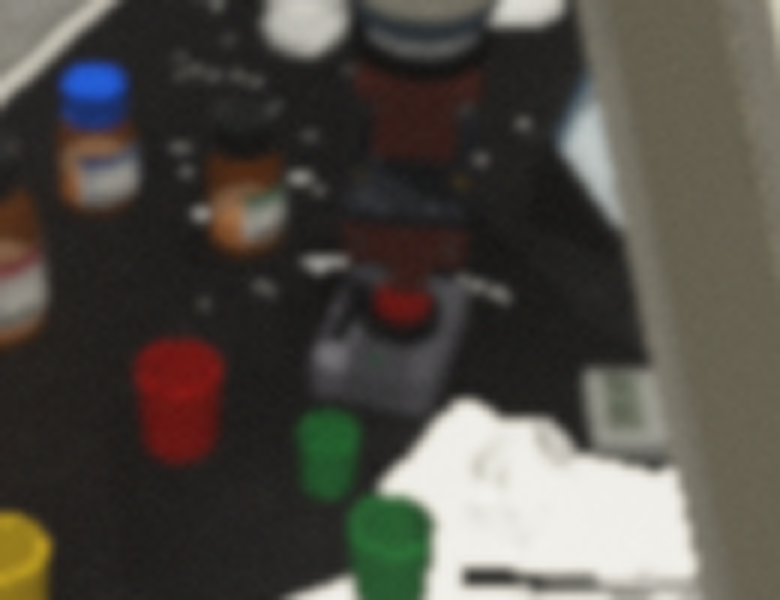

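```bash
python3 - <<'E'
from h import *
a=cap('wrist','w3');b=load('s2');T=[.5166,-.3828,.0264];print(proj(a,T),bot.sense()['position'])
x=cv2.resize(cv2.imread('pics/w3.png')[180:300,190:320],None,fx=3,fy=3,interpolation=2)
y=cv2.resize(cv2.imread('pics/w2.png')[180:300,190:320],None,fx=3,fy=3,interpolation=2)
cv2.imwrite('pics/w3b.png',np.hstack([y,x]))
for v in (226,222,218):print(v,both(a,(252,v),b,(296.7,157.8)))
E
```

```text
[251.3 221.5] [ 0.51670305 -0.3829233   0.02653074]
226 [ 0.5214 -0.3826  0.0513]
222 [ 0.5226 -0.3825  0.0503]
218 [ 0.5237 -0.3824  0.0493]
```

View pics/w3b.png

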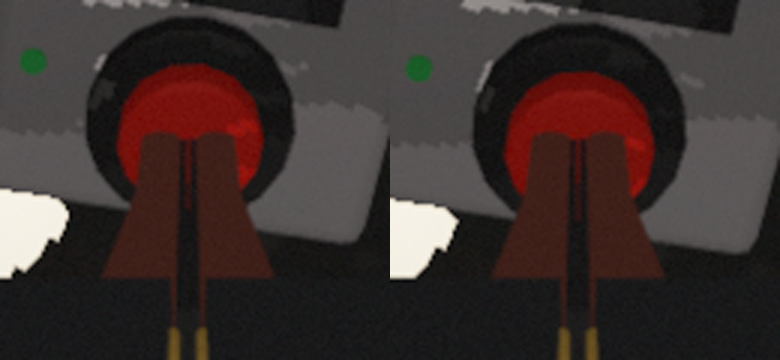

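Request:
play_rows([
  [0.0,[0,0,-1],0],
  [0.0,[0,0,-2],0],
  [0.0,[0,0,-2],0],
])

```text
time_s: 3.35
position: [0.5166, -0.3829, 0.0244]
orientation: [0.98, 0.198, -0.0, -0.0]
contact_force: [0.0, -1.0, 0.4]
finger_gap: 0.0007
gripper_force: 0.0
```

Request:
play_rows([
  [0.0,[0,0,-1],0],
  [0.0,[0,0,-2],0],
  [0.0,[0,0,-2],0],
])

```text
time_s: 3.6
position: [0.5166, -0.3828, 0.0223]
orientation: [0.98, 0.198, -0.0, -0.0]
contact_force: [0.8, 0.1, -0.0]
finger_gap: 0.0004
gripper_force: 0.0
```

Request:
play_rows([
  [0.0,[0,0,-1],0],
  [0.0,[0,0,-2],0],
  [0.0,[0,0,-2],0],
])

```text
time_s: 3.85
position: [0.5168, -0.383, 0.0206]
orientation: [0.98, 0.198, 0.0, 0.0]
contact_force: [-0.7, -0.4, 0.5]
finger_gap: 0.0002
gripper_force: 0.9
```

```bash
python3 - <<'E'
from h import *
cap('wrist','w4');cap('scene','s4')
for f in('w1','w3','w4'):
    c=load(f);K=np.array(c['camera_matrix']);T=np.array(c['world_from_camera'])
    for ce,st,m in blobs(f,'red'):
        if 200<ce[0]<300 and ce[1]<250:print(f,K[0,0],np.array(c['D']).round(3),T[:3,3].round(4),ce,st)
x=cv2.resize(cv2.imread('pics/w4.png')[180:300,190:320],None,fx=3,fy=3,interpolation=2)
y=cv2.resize(cv2.imread('pics/s4.png')[130:190,265:330],None,fx=6,fy=6,interpolation=2)
cv2.imwrite('pics/w4b.png',np.hstack([x,y]))
E
```

```text
w1 294.0133153890205 [0.01 0.   0.   0.   0.  ] [ 0.5948 -0.3591  0.3402] [246.7, 176.1] [231, 161, 32, 32, 797]
w3 294.0133153890205 [0.01 0.   0.   0.   0.  ] [ 0.5941 -0.3512  0.2197] [252.5, 236.4] [227, 204, 52, 68, 2383]
w4 294.0133153890205 [0.01 0.   0.   0.   0.  ] [ 0.5942 -0.3512  0.2138] [252.2, 238.2] [226, 207, 54, 65, 2251]
```

View pics/w4b.png

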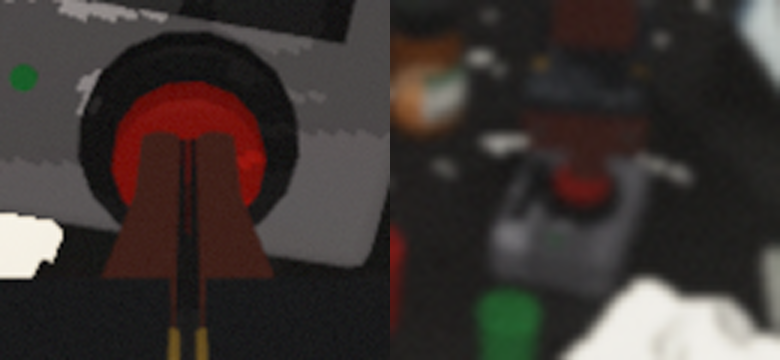

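The tips are still over the cap (crop 190,135) with no contact force. I'll keep stepping down under force watch.

Request:
play_rows([
  [0.0,[-4,0,-1],0],
  [0.0,[-4,0,-2],0],
  [0.0,[-4,0,-2],0],
])

```text
time_s: 4.2
position: [0.5127, -0.3832, 0.0187]
orientation: [0.98, 0.198, 0.0, 0.0]
contact_force: [1.4, -1.9, 3.1]
finger_gap: 0.0006
gripper_force: 1.4
```

Request:
play_rows([
  [0.0,[0,0,-1],0],
  [0.0,[0,0,-2],0],
  [0.0,[0,0,-2],0],
])

```text
time_s: 4.45
position: [0.5128, -0.3832, 0.0166]
orientation: [0.98, 0.198, 0.0, 0.0]
contact_force: [-0.5, -1.0, 4.8]
finger_gap: 0.0008
gripper_force: 2.0
```

Request:
play_rows([
  [0.0,[0,0,-1],0],
  [0.0,[0,0,-2],0],
  [0.0,[0,0,-2],0],
])

```text
time_s: 4.7
position: [0.5128, -0.3832, 0.0152]
orientation: [0.98, 0.198, 0.0, 0.0]
contact_force: [-2.1, -0.3, 8.5]
finger_gap: 0.0006
gripper_force: 4.3
```

Contact began at about z=0.0205 and the spring is now bottoming. I'll press a touch more, then release.

Request:
play_rows([
  [0.0,[0,0,-1],0],
  [0.0,[0,0,-1.5],0],
  [0.0,[0,0,-1.5],0],
])

```text
time_s: 4.95
position: [0.5128, -0.3832, 0.015]
orientation: [0.98, 0.198, 0.0, 0.0]
contact_force: [-4.5, 2.2, 18.6]
finger_gap: 0.0004
gripper_force: 9.7
```

Request:
play_rows([
  [0.0,[0,0,10],0],
  [0.0,[0,0,40],0],
  [0.3,[0,0,80],0],
  [0.8,[0,0,120],0],
  [1.0,[0,0,150],0],
  [1.0,[0,0,180],0],
  [1.0,[0,0,180],0],
])

```text
time_s: 5.53
position: [0.5153, -0.3847, 0.1993]
orientation: [0.98, 0.198, 0.003, 0.003]
contact_force: [0.1, -1.0, 0.4]
finger_gap: 0.0305
gripper_force: 0.0
```

```bash
python3 - <<'E'
from h import *
print(bot.sense()['position'],bot.sense()['orientation'])
cap('scene','s5');c=cap('wrist','w5')
for ce,st,m in blobs('w5','red'):
    if 200<ce[0]<300 and ce[1]<250:
        print(ce,st,at(c,*ce,.042),at(c,*ce,.021))
print(proj(load('s5'),bot.sense()['position']))
crop('s5',200,60,380,195,4,'s5c')
E
```

```text
[ 0.51533856 -0.38474775  0.1993413 ] [0.98017153 0.1980995  0.00303635 0.00333768]
[251.8, 166.7] [239, 153, 27, 28, 604] [ 0.5194 -0.3824  0.042 ] [ 0.5151 -0.3843  0.021 ]
[300.2 125.6]
```

View pics/s5c.png

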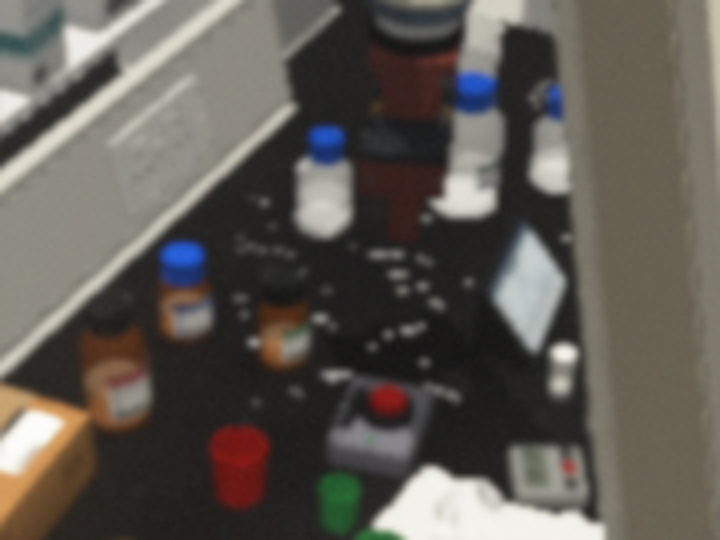

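Measured against the scene camera, the real fingertips (crop 400,238) sit about 21 mm above the reported TCP. I'll use that offset. Next I go over the large green cup with the fingers turned to close along x.

Request:
play_rows([
  [1.0,[-10,15,0],0.12],
  [1.0,[-20,30,0],0.24],
  [1.0,[-30,50,0],0.36],
  [1.0,[-40,70,0],0.48],
  [1.0,[-50,90,-10],0.6],
  [1.0,[-60,110,-20],0.72],
  [1.0,[-65,130,-30],0.84],
  [1.0,[-70,150,-40],0.96],
  [1.0,[-75,170,-40],1.08],
  [1.0,[-80,179,-40],1.17],
  [1.0,[-80,179,-40],1.17],
  [1.0,[-80,179,-40],1.17],
])

```text
time_s: 6.63
position: [0.4317, -0.2032, 0.1518]
orientation: [0.708, 0.706, -0.0, -0.001]
contact_force: [-0.0, -0.1, -0.4]
finger_gap: 0.0881
gripper_force: 0.0
```

```bash
python3 - <<'E'
from h import *
s=bot.sense();print(s['position'],s['orientation'],s['joint_positions'].round(2),s['finger_gap'])
cap('scene','s6');c=cap('wrist','w6')
for col in('red','green','blue','yellow'):
  for ce,st,m in blobs('w6',col):
    if st[4]>500:
        r=fitcup(c,m)
        if r[1]<.3:print(col,ce,st,r)
b=load('scene0');print('box',at(b,191,216,0),at(b,222,177,0))
print(proj(load('s6'),s['position']))
a=cv2.imread('pics/w6.png');d=cv2.imread('pics/s6.png')
cv2.imwrite('pics/w6b.png',np.hstack([cv2.resize(a,(400,300)),cv2.resize(d[60:240,190:430],(400,300))]))
E
```

```text
[ 0.43174285 -0.20323039  0.15175834] [ 7.08479418e-01  7.05730106e-01 -4.65062176e-04 -1.31005239e-03] [-0.46  0.27  1.98 -0.    0.9  -0.46] 0.0881418865284473
red [398.9, 221.7] [368, 195, 62, 55, 2346] (array([ 0.5993, -0.2565]), np.float64(0.012))
green [252.6, 180.6] [230, 155, 46, 50, 1729] (array([ 0.4339, -0.2044]), np.float64(0.068))
blue [308.8, 24.4] [282, 0, 57, 55, 2590] (array([ 0.4853, -0.0554]), np.float64(0.012))
yellow [434.2, 54.4] [393, 23, 80, 59, 3587] (array([ 0.6065, -0.0837]), np.float64(0.01))
box [ 0.7072 -0.006   0.    ] [ 0.7282 -0.2135  0.    ]
[296.3 174.5]
```

View pics/w6b.png

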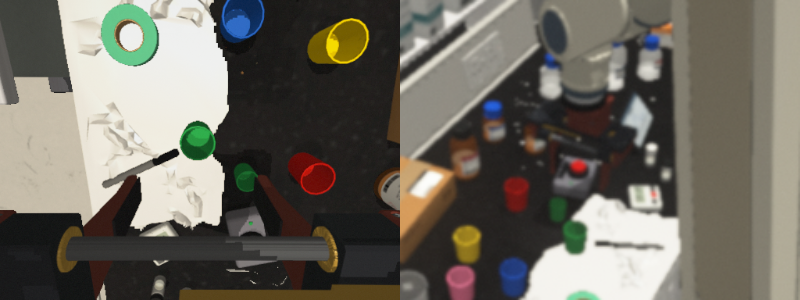

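The wrist view shows green (198,140), blue (242,18), yellow (338,40) and red (312,175), half-scale, all fitted well. The open-finger geometry confirms the tip offset. I'll descend on the green cup.

Request:
play_rows([
  [1.0,[2,-1,-30],0],
  [1.0,[2,-1,-65],0],
  [1.0,[2,-1,-100],0],
  [1.0,[2,-1,-130],0],
  [1.0,[2,-1,-145],0],
  [1.0,[2,-1,-150],0],
  [1.0,[2,-1,-150],0],
], newtons=12)

```text
time_s: 7.32
position: [0.434, -0.2051, 0.0017]
orientation: [0.709, 0.706, -0.0, -0.001]
contact_force: [-0.7, -0.5, 0.2]
finger_gap: 0.0879
gripper_force: 0.0
```

Request:
play_rows([
  [0.3,[0,0,-4],0],
  [0.3,[0,0,-4],0],
  [0.3,[0,0,-4],0],
  [0.3,[0,0,-4],0],
  [0.3,[0,0,-4],0],
  [0.3,[0,0,-4],0],
])

```text
time_s: 7.82
position: [0.4351, -0.2051, -0.0003]
orientation: [0.708, 0.706, 0.0, 0.001]
contact_force: [-0.6, -0.4, 0.2]
finger_gap: 0.0511
gripper_force: 0.3
```

Request:
play_rows([
  [0.3,[0,0,0],0],
  [0.3,[0,0,0],0],
  [0.3,[0,0,0],0],
])

```text
time_s: 8.07
position: [0.4348, -0.205, -0.0006]
orientation: [0.708, 0.706, 0.0, 0.0]
contact_force: [-2.2, -0.1, 5.5]
finger_gap: 0.0466
gripper_force: 12.0
```

Request:
play_rows([
  [0.3,[0,0,20],0],
  [0.3,[0,0,50],0],
  [0.3,[0,0,80],0],
  [0.3,[0,0,110],0],
  [0.3,[0,0,110],0],
])

```text
time_s: 8.48
position: [0.4378, -0.2064, 0.1137]
orientation: [0.708, 0.706, 0.001, 0.004]
contact_force: [0.6, -0.4, -0.5]
finger_gap: 0.0464
gripper_force: 12.0
```

```bash
python3 - <<'E'
from h import *
s=bot.sense();print(s['position'],s['finger_gap'],s['gripper_force'])
cap('wrist','w7');cv2.imwrite('pics/w7b.png',cv2.imread('pics/w7.png'))
E
```

```text
[ 0.43778933 -0.20639058  0.11368272] 0.046360814140858374 11.999754462012788
```

View pics/w7b.png

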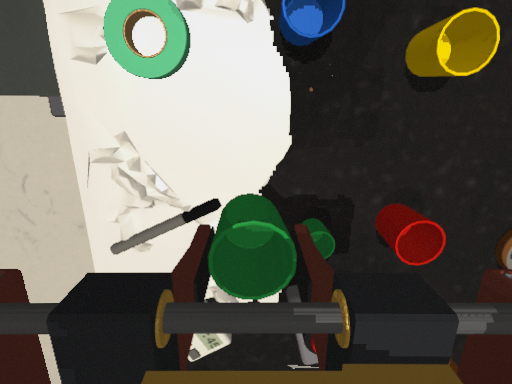

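The green cup is held between the fingers (252,250). I'll carry it over the tray.

Request:
play_rows([
  [0.3,[0,25,0],0],
  [0.3,[0,55,0],0],
  [0.3,[0,85,0],0],
  [0.3,[0,115,0],0],
  [0.3,[0,145,0],0],
  [0.3,[0,175,0],0],
  [0.3,[0,205,0],0],
  [0.3,[0,235,0],0],
  [0.3,[0,265,0],0],
  [0.3,[0,290,0],0],
  [0.3,[0,305,0],0],
  [0.3,[0,305,0],0],
])

```text
time_s: 9.53
position: [0.4339, 0.1022, 0.1078]
orientation: [0.707, 0.707, -0.001, -0.001]
contact_force: [0.3, -0.9, -0.9]
finger_gap: 0.0466
gripper_force: 12.0
```

```bash
python3 - <<'E'
from h import *
s=bot.sense();print(s['position'],s['finger_gap'],s['gripper_force'])
cap('wrist','w8');cap('top','top8')
d=cv2.imread('pics/top8.png')
cv2.imwrite('pics/w8b.png',np.hstack([cv2.resize(cv2.imread('pics/w8.png'),(400,300)),cv2.resize(d[110:230,120:280],(400,300),interpolation=2)]))
E
```

```text
[0.43390131 0.10219856 0.10777591] 0.046613669755241796 12.000360181118594
```

View pics/w8b.png

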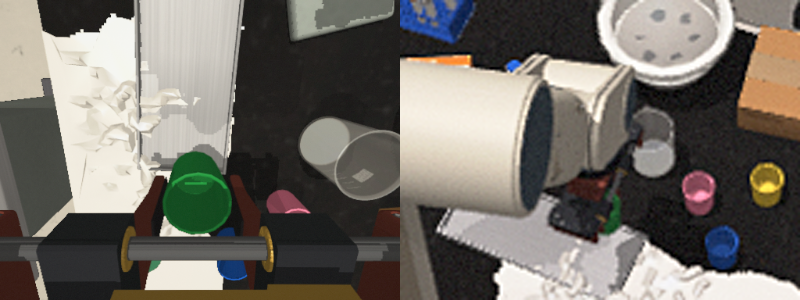

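```bash
python3 - <<'E'
from h import *
c=load('w8')
for u,v in((137,5),(136,165),(150,168),(241,5),(228,160)):print('w',at(c,u*1.28,v*1.28,.014))
d=load('top8')
for u,v in((493,182),(440,227),(604,293)):print('t',at(d,120+(u-400)/2.5,110+v/2.5,.014))
b=load('scene0')
for u,v in((380,405),(420,432),(268,525),(322,566)):print('s',at(b,u/1.5625,v/1.5625,.014))
bk=load('scene0')
print('beaker foot',at(c,330*1.28,140*1.28,.0),'rim',at(c,371*1.28,165*1.28,.094),'scene',at(b,303/1.5625,358/1.5625,.094),'top',at(d,120+256/2.5,110+133/2.5,.094))
E
```

```text
w [0.3692 0.2593 0.014 ]
w [0.353  0.0723 0.014 ]
w [0.3714 0.068  0.014 ]
w [0.4826 0.2593 0.014 ]
w [0.4758 0.0795 0.014 ]
t [0.4754 0.3134 0.014 ]
t [0.378  0.3573 0.014 ]
t [0.364  0.0817 0.014 ]
s [0.4601 0.063  0.014 ]
s [0.3658 0.077  0.014 ]
s [0.487  0.3542 0.014 ]
s [0.3726 0.3638 0.014 ]
beaker foot [0.6143 0.1032 0.    ] rim [0.6016 0.1038 0.094 ] scene [0.6043 0.094  0.094 ] top [0.6007 0.0878 0.094 ]
```

Left (wrist): the tray runs up the middle with edges at x≈137 and 240, and the beaker is at right (330,140). Right (top): arm over the tray. The tray centre is about (0.423, 0.214). I'll place green at y=0.275.

Request:
play_rows([
  [0.3,[-1,30,0],0],
  [0.3,[-2,60,0],0],
  [0.3,[-3,90,0],0],
  [0.3,[-5,120,0],0],
  [0.3,[-6,150,0],0],
  [0.3,[-7,173,0],0],
  [0.3,[-7,173,-30],0],
  [0.3,[-7,173,-60],0],
  [0.3,[-7,173,-85],0],
  [0.3,[-7,173,-98],0],
  [0.3,[-7,173,-103],0],
  [0.3,[-7,173,-103],0],
])

```text
time_s: 10.63
position: [0.4267, 0.2713, 0.0045]
orientation: [0.708, 0.706, -0.002, -0.0]
contact_force: [-0.4, -0.0, -1.0]
finger_gap: 0.0466
gripper_force: 12.0
```

Request:
play_rows([
  [0.3,[0,0,-1],0],
  [0.75,[0,0,-1],0],
  [0.75,[0,0,-1],0],
  [0.75,[0,0,-1],0],
  [0.75,[0,0,0],0],
  [0.75,[0,0,30],0],
  [0.75,[0,0,60],0],
  [0.75,[0,0,100],0],
  [0.75,[0,-20,130],0],
  [0.75,[0,-50,140],0],
  [0.75,[0,-80,140],0],
  [0.75,[0,-110,140],0],
])

```text
time_s: 11.63
position: [0.4284, 0.1625, 0.1478]
orientation: [0.707, 0.707, 0.002, 0.001]
contact_force: [-0.0, -0.3, -0.3]
finger_gap: 0.0656
gripper_force: 0.0
```

```bash
cat > chk.py <<'E'
from h import *
import sys
f=sys.argv[1];z0=float(sys.argv[2]);s=bot.sense();print(s['position'].round(4),round(s['time_s'],2))
c=cap('wrist',f)
for col in HUE:
  for ce,st,m in blobs(f,col):
    if st[4]>500:
        r=fitcup(c,m,z0=z0)
        if r[1]<.35:print(col,ce,st,*r)
E
python3 chk.py w9 .004
```

```text
[0.4284 0.1625 0.1478] 11.63
red [10.4, 285.6] [0, 269, 25, 34, 594] [0.1095 0.0149] 0.16
red [497.3, 284.4] [481, 269, 31, 34, 581] [0.7535 0.013 ] 0.208
green [249.6, 65.7] [224, 37, 52, 58, 2357] [0.4275 0.2718] 0.066
```

Request:
play_rows([
  [1.0,[5,-30,0],0],
  [1.0,[10,-60,0],0],
  [1.0,[15,-90,0],0],
  [1.0,[25,-120,0],0],
  [1.0,[35,-150,0],0],
  [1.0,[45,-180,0],0],
  [1.0,[57,-205,0],0],
  [1.0,[57,-220,0],0],
  [1.0,[57,-220,0],0],
])

```text
time_s: 12.43
position: [0.4854, -0.0594, 0.1465]
orientation: [0.709, 0.705, 0.0, 0.001]
contact_force: [-0.3, 0.3, -0.0]
finger_gap: 0.0877
gripper_force: 0.0
```

```bash
python3 chk.py w10 0
```

```text
[ 0.4854 -0.0594  0.1465] 12.43
yellow [362.4, 200.5] [334, 174, 58, 54, 2297] [ 0.6058 -0.0837] 0.017
green [131.5, 182.0] [98, 153, 67, 61, 2273] [ 0.3556 -0.061 ] 0.234
blue [251.1, 177.9] [228, 151, 47, 53, 1918] [ 0.4849 -0.0558] 0.026
```

Request:
play_rows([
  [1.0,[0,0,-30],0],
  [1.0,[0,0,-65],0],
  [1.0,[0,0,-100],0],
  [1.0,[0,0,-130],0],
  [1.0,[0,0,-143],0],
  [1.0,[0,0,-146],0],
  [0.3,[0,0,-146],0],
  [0.3,[0,0,-146],0],
  [0.3,[0,0,-146],0],
  [0.3,[0,0,-146],0],
  [0.3,[0,0,-146],0],
  [0.3,[0,0,-146],0],
])

```text
time_s: 13.48
position: [0.4853, -0.057, 0.0009]
orientation: [0.708, 0.706, 0.0, 0.001]
contact_force: [-0.8, -0.4, 0.5]
finger_gap: 0.0514
gripper_force: 0.0
```

Request:
play_rows([
  [0.3,[0,0,0],0],
  [0.3,[0,0,0],0],
  [0.3,[0,0,0],0],
  [0.3,[0,0,0],0],
])

```text
time_s: 13.82
position: [0.4849, -0.057, 0.0006]
orientation: [0.708, 0.706, 0.0, 0.0]
contact_force: [-1.2, -0.4, 6.9]
finger_gap: 0.0472
gripper_force: 12.0
```

Request:
play_rows([
  [0.3,[0,0,20],0],
  [0.3,[0,0,50],0],
  [0.3,[0,0,75],0],
  [0.3,[-5,25,80],0],
  [0.3,[-12,55,80],0],
  [0.3,[-20,85,80],0],
  [0.3,[-28,115,80],0],
  [0.3,[-36,145,80],0],
  [0.3,[-44,175,80],0],
  [0.3,[-50,205,80],0],
  [0.3,[-56,235,80],0],
  [0.3,[-60,260,80],0],
])

```text
time_s: 14.82
position: [0.4238, 0.2047, 0.0801]
orientation: [0.708, 0.707, -0.0, -0.0]
contact_force: [0.5, 0.1, -0.5]
finger_gap: 0.0474
gripper_force: 12.0
```

Request:
play_rows([
  [0.3,[-1,13,0],0],
  [0.3,[-1,13,-20],0],
  [0.3,[-1,13,-45],0],
  [0.3,[-1,13,-65],0],
  [0.3,[-1,13,-74],0],
  [0.3,[-1,13,-76],0],
  [0.3,[-1,13,-76],0],
  [0.75,[-1,13,-76],0],
  [0.75,[-1,13,-76],0],
  [0.75,[-1,13,-76],0],
  [0.75,[-1,13,-74],0],
  [0.75,[-1,13,-45],0],
])

```text
time_s: 15.82
position: [0.4212, 0.2147, 0.0325]
orientation: [0.708, 0.706, -0.003, -0.001]
contact_force: [0.5, -0.4, 0.2]
finger_gap: 0.0657
gripper_force: 0.0
```

Request:
play_rows([
  [0.75,[0,0,40],0],
  [0.75,[0,0,80],0],
  [0.75,[15,-30,110],0],
  [0.75,[35,-60,110],0],
  [0.75,[55,-90,110],0],
  [0.9,[75,-120,110],0],
  [1.0,[95,-150,110],0],
  [1.0,[115,-180,110],0],
  [1.0,[135,-210,110],0],
  [1.0,[155,-240,110],0],
  [1.0,[170,-270,110],0],
  [1.0,[180,-298,110],0],
])

```text
time_s: 16.82
position: [0.6052, -0.084, 0.1456]
orientation: [0.708, 0.706, 0.0, 0.001]
contact_force: [-0.0, 0.2, 0.4]
finger_gap: 0.0879
gripper_force: 0.0
```

```bash
python3 chk.py w11 0
```

```text
[ 0.6052 -0.084   0.1456] 16.82
red [193.6, 82.6] [175, 62, 46, 50, 1080] [0.5589 0.0064] 0.26
yellow [251.9, 181.0] [228, 154, 49, 53, 2002] [ 0.6059 -0.0835] 0.015
green [30.3, 161.8] [0, 130, 59, 65, 2184] [ 0.3634 -0.0666] 0.249
```

Request:
play_rows([
  [1.0,[0,0,-30],0],
  [1.0,[0,0,-65],0],
  [1.0,[0,0,-100],0],
  [1.0,[0,0,-130],0],
  [1.0,[0,0,-142],0],
  [1.0,[0,0,-145],0],
  [0.3,[0,0,-145],0],
  [0.3,[0,0,-145],0],
  [0.3,[0,0,-145],0],
  [0.3,[0,0,-145],0],
  [0.3,[0,0,-145],0],
  [0.3,[0,0,-145],0],
])

```text
time_s: 17.87
position: [0.6043, -0.082, 0.001]
orientation: [0.708, 0.706, 0.0, 0.001]
contact_force: [-1.1, -0.1, 0.2]
finger_gap: 0.0512
gripper_force: 0.0
```

Request:
play_rows([
  [0.3,[0,0,0],0],
  [0.3,[0,0,0],0],
  [0.3,[0,0,0],0],
  [0.3,[0,0,0],0],
])

```text
time_s: 18.2
position: [0.6045, -0.082, 0.0007]
orientation: [0.708, 0.706, 0.0, 0.001]
contact_force: [0.6, 0.8, 6.7]
finger_gap: 0.0474
gripper_force: 12.0
```

Request:
play_rows([
  [0.3,[0,0,20],0],
  [0.3,[0,0,50],0],
  [0.3,[0,0,80],0],
  [0.3,[-20,20,85],0],
  [0.3,[-40,47,85],0],
  [0.3,[-60,75,85],0],
  [0.3,[-80,103,85],0],
  [0.3,[-100,131,85],0],
  [0.3,[-120,160,85],0],
  [0.3,[-140,188,85],0],
  [0.3,[-160,216,85],0],
  [0.3,[-175,238,85],0],
])

```text
time_s: 19.2
position: [0.4264, 0.1573, 0.0848]
orientation: [0.708, 0.707, -0.001, -0.0]
contact_force: [-0.3, 0.4, -2.2]
finger_gap: 0.0474
gripper_force: 12.0
```

Request:
play_rows([
  [0.3,[-8,7,0],0],
  [0.3,[-8,7,-20],0],
  [0.3,[-8,7,-45],0],
  [0.3,[-8,7,-70],0],
  [0.3,[-8,7,-79],0],
  [0.3,[-8,7,-81],0],
  [0.3,[-8,7,-81],0],
  [0.75,[-8,7,-81],0],
  [0.75,[-8,7,-81],0],
  [0.75,[-8,7,-81],0],
  [0.75,[-8,7,-79],0],
  [0.75,[-8,7,-45],0],
])

```text
time_s: 20.2
position: [0.4174, 0.1618, 0.0367]
orientation: [0.708, 0.706, -0.004, -0.002]
contact_force: [-0.3, 1.1, 0.5]
finger_gap: 0.0654
gripper_force: 0.0
```

Request:
play_rows([
  [0.75,[0,0,40],0],
  [0.75,[0,-10,80],0],
  [0.75,[15,-45,105],0],
  [0.75,[30,-80,105],0],
  [0.75,[45,-115,105],0],
  [0.9,[60,-150,105],0],
  [1.0,[75,-185,105],0],
  [1.0,[95,-220,105],0],
  [1.0,[115,-255,105],0],
  [1.0,[135,-290,105],0],
  [1.0,[155,-325,105],0],
  [1.0,[170,-360,105],0],
])

```text
time_s: 21.2
position: [0.5918, -0.199, 0.1456]
orientation: [0.708, 0.706, 0.0, 0.0]
contact_force: [0.2, 1.3, 0.2]
finger_gap: 0.0878
gripper_force: 0.0
```

Request:
play_rows([
  [1.0,[5,-30,0],0],
  [1.0,[8,-57,0],0],
  [1.0,[8,-57,0],0],
])

```text
time_s: 21.45
position: [0.5993, -0.2587, 0.1454]
orientation: [0.709, 0.705, -0.0, 0.001]
contact_force: [-0.4, -0.2, -0.3]
finger_gap: 0.0878
gripper_force: 0.0
```

```bash
python3 chk.py w12 0
```

```text
[ 0.5993 -0.2587  0.1454] 21.45
red [250.8, 178.9] [227, 152, 49, 53, 1971] [ 0.599  -0.2561] 0.011
green [11.1, 10.5] [0, 0, 28, 26, 559] [ 0.3544 -0.082 ] 0.095
```

Request:
play_rows([
  [1.0,[0,1,-30],0],
  [1.0,[0,1,-65],0],
  [1.0,[0,1,-100],0],
  [1.0,[0,1,-130],0],
  [1.0,[0,1,-142],0],
  [1.0,[0,1,-145],0],
  [0.3,[0,1,-145],0],
  [0.3,[0,1,-145],0],
  [0.3,[0,1,-145],0],
  [0.3,[0,1,-145],0],
  [0.3,[0,1,-145],0],
  [0.3,[0,1,-145],0],
])

```text
time_s: 22.5
position: [0.5992, -0.2532, 0.0011]
orientation: [0.708, 0.706, 0.0, 0.001]
contact_force: [0.2, 0.4, 1.0]
finger_gap: 0.0513
gripper_force: 0.0
```

Request:
play_rows([
  [0.3,[0,0,0],0],
  [0.3,[0,0,0],0],
  [0.3,[0,0,0],0],
  [0.3,[0,0,0],0],
])

```text
time_s: 22.83
position: [0.5989, -0.2532, 0.0007]
orientation: [0.708, 0.706, 0.0, 0.0]
contact_force: [-2.0, 0.6, 5.5]
finger_gap: 0.0479
gripper_force: 12.0
```

Request:
play_rows([
  [0.3,[0,0,20],0],
  [0.3,[0,0,50],0],
  [0.3,[0,0,80],0],
  [0.3,[-12,25,85],0],
  [0.3,[-28,57,85],0],
  [0.3,[-44,90,85],0],
  [0.3,[-60,123,85],0],
  [0.3,[-76,156,85],0],
  [0.3,[-92,189,85],0],
  [0.3,[-108,222,85],0],
  [0.3,[-124,255,85],0],
  [0.3,[-140,288,85],0],
])

```text
time_s: 23.83
position: [0.4576, 0.0363, 0.0851]
orientation: [0.708, 0.706, 0.0, -0.0]
contact_force: [0.8, 0.5, -0.1]
finger_gap: 0.0475
gripper_force: 12.0
```

Request:
play_rows([
  [0.3,[-16,30,0],0],
  [0.3,[-30,55,0],0],
  [0.3,[-41,75,0],0],
  [0.3,[-41,75,-20],0],
  [0.3,[-41,75,-45],0],
  [0.3,[-41,75,-70],0],
  [0.3,[-41,75,-79],0],
  [0.3,[-41,75,-81],0],
  [0.3,[-41,75,-81],0],
  [0.75,[-41,75,-81],0],
  [0.75,[-41,75,-81],0],
  [0.75,[-41,75,-81],0],
])

```text
time_s: 24.83
position: [0.4183, 0.1101, 0.0045]
orientation: [0.708, 0.706, 0.001, 0.0]
contact_force: [0.3, 0.2, -0.2]
finger_gap: 0.064
gripper_force: 0.0
```

Request:
play_rows([
  [0.75,[0,0,2],0],
  [0.75,[0,0,35],0],
  [0.75,[0,0,75],0],
  [0.75,[-10,0,115],0],
  [0.75,[-20,0,155],0],
  [0.75,[-20,0,195],0],
  [0.75,[-20,0,230],0],
  [0.75,[-20,0,250],0],
  [0.75,[-20,0,250],0],
])

```text
time_s: 25.58
position: [0.4004, 0.1107, 0.2592]
orientation: [0.708, 0.706, 0.004, 0.003]
contact_force: [0.4, -0.3, -0.3]
finger_gap: 0.0658
gripper_force: 0.0
```

```bash
python3 chk.py w13 .004; python3 -c "
import cv2;cv2.imwrite('pics/w13b.png',cv2.imread('pics/w13.png'))"
```

```text
[0.4004 0.1107 0.2592] 25.58
red [251.1, 153.0] [234, 134, 35, 37, 983] [0.4024 0.1227] 0.062
red [161.7, 277.4] [142, 258, 35, 42, 532] [ 0.2543 -0.0863] 0.258
red [10.9, 285.4] [0, 269, 27, 34, 597] [-0.013  -0.1055] 0.248
red [499.8, 284.8] [486, 269, 26, 34, 503] [ 0.8371 -0.1141] 0.186
yellow [263.0, 119.4] [245, 101, 36, 38, 1078] [0.4175 0.1671] 0.021
green [271.7, 30.3] [253, 8, 39, 47, 1417] [0.4277 0.2718] 0.083
green [218.3, 260.7] [197, 242, 42, 40, 934] [ 0.3505 -0.0535] 0.226
blue [268.9, 78.7] [251, 59, 37, 40, 1186] [0.425  0.2171] 0.056
```

View pics/w13b.png

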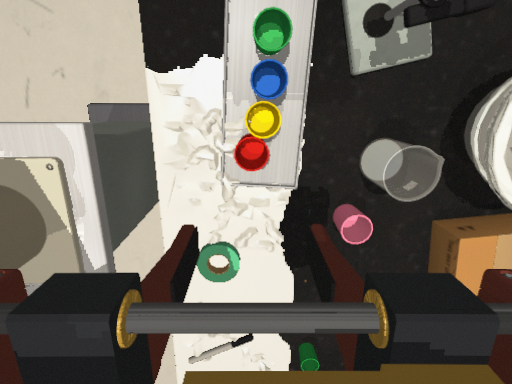

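All four cups stand on the tray in the picture: green (272,30), blue (269,79), yellow (263,119) and red (251,153). Red has shifted about 15 mm but is on the tray. The stand is at top right (390,25), so I'll look at it next.

Request:
play_rows([
  [0.75,[20,10,0],0],
  [0.75,[45,20,0],0],
  [0.75,[70,35,0],0],
  [0.75,[95,50,0],0],
  [0.75,[120,65,0],0],
  [0.75,[145,75,0],0],
  [0.75,[165,85,0],0],
  [0.75,[170,90,0],0],
  [0.75,[170,90,0],0],
])

```text
time_s: 26.38
position: [0.5675, 0.2004, 0.2517]
orientation: [0.708, 0.707, -0.001, -0.001]
contact_force: [-0.2, -0.2, -0.5]
finger_gap: 0.0657
gripper_force: 0.0
```

```bash
python3 chk.py w14 .004; python3 -c "
import cv2;a=cv2.imread('pics/w14.png');cv2.imwrite('pics/w14b.png',cv2.resize(a[:260,110:440],None,fx=2.3,fy=2.3,interpolation=2))"
```

```text
[0.5675 0.2004 0.2517] 26.38
red [138.3, 215.4] [118, 199, 43, 34, 975] [0.4014 0.1218] 0.176
red [157.8, 281.8] [141, 255, 36, 47, 717] [0.4189 0.0056] 0.165
red [246.2, 277.1] [231, 255, 31, 43, 952] [0.5573 0.0107] 0.052
red [11.2, 286.7] [0, 269, 26, 34, 558] [ 0.1517 -0.0188] 0.252
yellow [145.7, 184.7] [125, 167, 43, 37, 1176] [0.4166 0.166 ] 0.087
green [144.7, 106.5] [123, 88, 46, 38, 1356] [0.4267 0.272 ] 0.09
blue [147.3, 148.9] [126, 132, 44, 37, 1261] [0.4242 0.2163] 0.075
```

View pics/w14b.png

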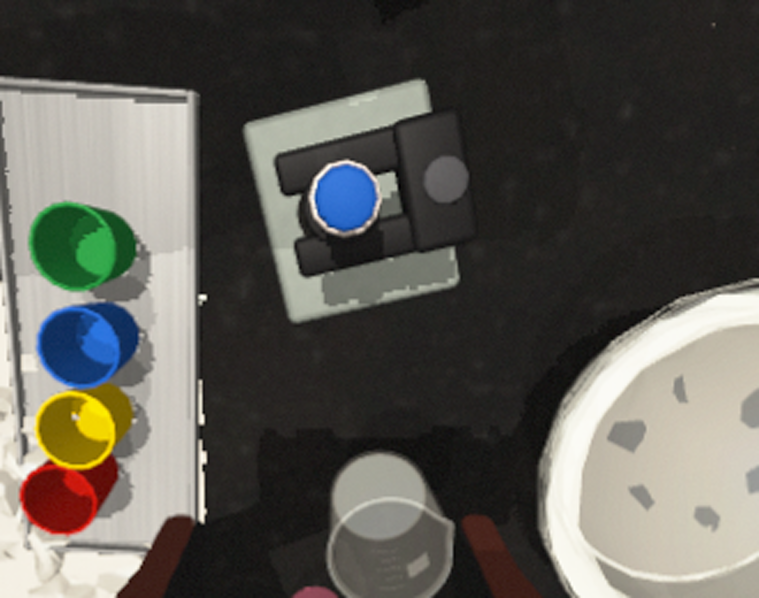

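The probe's blue cap is at crop (345,198), with the fork open to the left and the column to the right at yaw of about +0.2. I'll compute the cap position.

```bash
python3 - <<'E'
from h import *
c=load('w14')
for ce,st,m in blobs('w14','blue'):print(ce,st,at(c,*ce,.215))
print(at(c,260,86.1,.215)[:2],'prongs',[at(c,110+u/2.3,v/2.3,.13)[:2] for u,v in((285,172),(405,145),(303,255),(412,232))])
b=load('scene0');print('scene',at(b,232/1.5625,400/1.5625,.215))
for f in('w14','w13','w8'):
    pass
print('beaker foot',at(c,110+382/2.3,494/2.3,.004),'rim',at(c,110+388/2.3,554/2.3,.094))
E
```

```text
[259.7, 85.6] [247, 72, 26, 28, 586] [0.5741 0.2919 0.215 ]
[147.3, 148.9] [126, 132, 44, 37, 1261] [0.4862 0.2454 0.215 ]
[0.5743 0.2916] prongs [array([0.5501, 0.3054]), array([0.6018, 0.316 ]), array([0.5575, 0.2707]), array([0.6061, 0.2804])]
scene [0.5684 0.2914 0.215 ]
beaker foot [0.606  0.1038 0.004 ] rim [0.6027 0.1033 0.094 ]
```

Request:
play_rows([
  [0.75,[2,25,0],0],
  [0.75,[4,55,0],0],
  [0.75,[6,80,0],0],
  [0.75,[7,91,0],0],
  [0.75,[7,91,0],0],
])

```text
time_s: 26.85
position: [0.5735, 0.2922, 0.2536]
orientation: [0.707, 0.707, -0.0, -0.0]
contact_force: [1.0, -1.3, 0.0]
finger_gap: 0.0656
gripper_force: 0.0
```

```bash
python3 - <<'E'
from h import *
c=cap('wrist','w15');print(bot.sense()['position'])
for ce,st,m in blobs('w15','blue'):print(ce,st,at(c,*ce,.215))
E
```

```text
[0.57357962 0.2908232  0.25360723]
[372.7, 2.9] [342, 0, 66, 7, 430] [0.6571 0.4368 0.215 ]
[150.7, 210.6] [131, 191, 40, 40, 1129] [0.4888 0.2845 0.215 ]
[251.8, 201.7] [241, 191, 23, 23, 428] [0.5741 0.2924 0.215 ]
```

Request:
play_rows([
  [0.75,[0,0,-30],0],
  [0.75,[0,0,-60],0],
  [0.75,[0,0,-90],0],
  [0.75,[0,0,-110],0],
  [0.75,[0,0,-119],0],
  [0.75,[0,0,-119],0],
  [0.1,[0,0,-119],0],
  [0.1,[0,0,-119],0],
  [0.1,[0,0,-119],0],
  [0.1,[0,0,-119],0],
  [0.1,[0,0,-119],0],
  [0.1,[0,0,-119],0],
], newtons=20)

```text
time_s: 27.9
position: [0.5749, 0.2912, 0.1357]
orientation: [0.708, 0.706, 0.0, 0.0]
contact_force: [-0.6, 0.1, -1.3]
finger_gap: 0.0293
gripper_force: 0.0
```

Request:
play_rows([
  [0.1,[0,0,0],0],
  [0.1,[0,0,0],0],
  [0.1,[0,0,0],0],
])

```text
time_s: 28.15
position: [0.5748, 0.2912, 0.1355]
orientation: [0.708, 0.706, 0.0, 0.0]
contact_force: [-1.6, -0.4, 3.7]
finger_gap: 0.0234
gripper_force: 20.0
```

Request:
play_rows([
  [0.1,[0,0,20],0],
  [0.1,[0,0,45],0],
  [0.1,[0,0,70],0],
  [0.1,[0,0,95],0],
  [0.1,[0,0,120],0],
  [0.1,[-10,-3,125],0],
  [0.1,[-30,-15,115],0],
  [0.1,[-60,-30,105],0],
  [0.1,[-90,-45,95],0],
  [0.1,[-120,-60,80],0],
  [0.1,[-150,-74,65],0],
  [0.1,[-150,-74,65],0],
])

```text
time_s: 29.15
position: [0.4145, 0.2123, 0.1949]
orientation: [0.708, 0.706, -0.007, -0.002]
contact_force: [-0.9, -0.4, -2.3]
finger_gap: 0.0236
gripper_force: 20.0
```

```bash
python3 chk.py w16 .004; python3 - <<'E'
from h import *
cap('scene','s16');a=cv2.imread('pics/w16.png');b=cv2.imread('pics/s16.png')
cv2.imwrite('pics/w16b.png',np.hstack([cv2.resize(a,(400,300)),cv2.resize(b[220:340,130:290],(400,300),interpolation=2)]))
E
```

```text
[0.4145 0.2123 0.1949] 29.15
red [11.4, 285.8] [0, 269, 28, 34, 549] [0.0451 0.0283] 0.229
red [20.5, 358.5] [0, 335, 42, 49, 1190] [ 0.0455 -0.0943] 0.33
green [264.7, 118.9] [244, 97, 42, 44, 1465] [0.4269 0.2714] 0.082
blue [262.0, 166.1] [242, 145, 40, 44, 1286] [0.424  0.2168] 0.088
blue [252.1, 283.6] [231, 264, 44, 39, 1363] [0.4126 0.0546] 0.26
```

View pics/w16b.png

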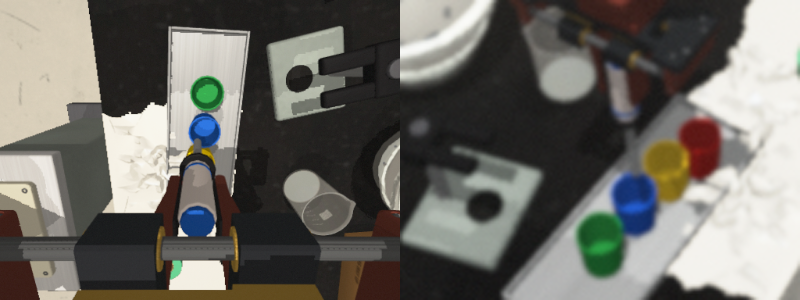

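The probe hangs straight in the gripper (shaft near 190,150), and the cups are at (207,93) green and (204,130) blue. I'll dip it in blue.

Request:
play_rows([
  [0.1,[0,0,-5],0],
  [0.1,[0,0,-20],0],
  [0.1,[0,0,-40],0],
  [0.1,[0,0,-60],0],
  [0.1,[0,0,-71],0],
  [0.1,[0,0,-71],0],
  [0.1,[0,0,-71],0],
  [0.1,[0,0,-71],0],
  [0.1,[0,0,-71],0],
  [0.1,[0,0,-71],0],
  [0.1,[0,0,-71],0],
  [0.1,[0,0,-71],0],
])

```text
time_s: 30.25
position: [0.425, 0.2172, 0.1296]
orientation: [0.708, 0.706, 0.001, 0.0]
contact_force: [0.4, 0.5, -0.4]
finger_gap: 0.0237
gripper_force: 20.0
```

Request:
play_rows([
  [0.1,[0,0,0],0],
  [0.1,[0,0,0],0],
  [0.1,[0,0,0],0],
  [0.1,[0,0,0],0],
  [0.1,[0,0,20],0],
  [0.1,[0,0,45],0],
  [0.1,[0,0,65],0],
  [0.1,[1,20,65],0],
  [0.1,[2,45,65],0],
  [0.1,[2,55,65],0],
  [0.1,[2,55,65],0],
  [0.1,[2,55,65],0],
])

```text
time_s: 31.25
position: [0.4261, 0.2718, 0.1935]
orientation: [0.707, 0.707, -0.001, -0.0]
contact_force: [0.2, -0.4, -1.5]
finger_gap: 0.0236
gripper_force: 20.0
```

Request:
play_rows([
  [0.1,[0,0,-20],0],
  [0.1,[0,0,-45],0],
  [0.1,[0,0,-65],0],
  [0.1,[0,0,-65],0],
  [0.1,[0,0,-65],0],
  [0.1,[0,0,-65],0],
  [0.1,[0,0,-65],0],
  [0.1,[0,0,-65],0],
  [0.1,[0,0,-65],0],
  [0.1,[0,0,-65],0],
  [0.1,[0,0,-65],0],
  [0.1,[0,0,-65],0],
])

```text
time_s: 32.25
position: [0.4268, 0.2722, 0.1293]
orientation: [0.708, 0.706, 0.0, 0.0]
contact_force: [-0.7, -0.8, -0.9]
finger_gap: 0.0237
gripper_force: 20.0
```

Request:
play_rows([
  [0.1,[0,0,0],0],
  [0.1,[0,0,0],0],
  [0.1,[0,0,20],0],
  [0.1,[0,0,45],0],
  [0.1,[0,0,65],0],
  [0.1,[-2,-20,70],0],
  [0.1,[-4,-45,70],0],
  [0.1,[-6,-70,70],0],
  [0.1,[-8,-95,70],0],
  [0.1,[-10,-106,70],0],
  [0.1,[-10,-106,70],0],
  [0.1,[-10,-106,70],0],
])

```text
time_s: 33.25
position: [0.417, 0.1661, 0.1992]
orientation: [0.708, 0.706, 0.0, -0.0]
contact_force: [-0.5, 0.1, -0.2]
finger_gap: 0.0236
gripper_force: 20.0
```

```bash
cat > sc.py <<'E'
from h import *
import sys
f=sys.argv[1];s=bot.sense();print(s['position'].round(4),round(s['time_s'],2))
c=cap('scene',f)
for col in HUE:
  for ce,st,m in blobs(f,col,amin=60):
    if st[4]<900 and 150<ce[0]<300 and 180<ce[1]<350:
        r=fitcup(c,m,z0=.004)
        if r[1]<.4 and .3<r[0][0]<.5:print(col,ce,st[4],*r)
E
python3 sc.py s17
```

```text
[0.417  0.1661 0.1992] 33.25
red [250.4, 277.6] 275 [0.4008 0.1206] 0.255
yellow [236.8, 286.7] 316 [0.418  0.1605] 0.185
green [210.3, 316.8] 354 [0.4272 0.269 ] 0.212
blue [223.6, 300.8] 330 [0.4243 0.2133] 0.205
```

Request:
play_rows([
  [0.1,[0,0,-20],0],
  [0.1,[0,0,-45],0],
  [0.1,[0,0,-70],0],
  [0.1,[0,0,-70],0],
  [0.1,[0,0,-70],0],
  [0.1,[0,0,-70],0],
  [0.1,[0,0,-70],0],
  [0.1,[0,0,-70],0],
  [0.1,[0,0,-70],0],
  [0.1,[0,0,-70],0],
  [0.1,[0,0,-70],0],
  [0.1,[0,0,-70],0],
])

```text
time_s: 34.3
position: [0.4168, 0.1661, 0.1293]
orientation: [0.708, 0.706, 0.0, 0.0]
contact_force: [0.5, 0.1, -0.6]
finger_gap: 0.0235
gripper_force: 20.0
```

Request:
play_rows([
  [0.1,[0,0,0],0],
  [0.1,[0,0,0],0],
  [0.1,[0,0,0],0],
  [0.1,[0,0,20],0],
  [0.1,[0,0,45],0],
  [0.1,[0,0,65],0],
  [0.1,[-5,-15,70],0],
  [0.1,[-12,-35,70],0],
  [0.1,[-15,-44,70],0],
  [0.1,[-15,-44,70],0],
  [0.1,[-15,-44,70],0],
  [0.1,[-15,-44,70],0],
])

```text
time_s: 35.3
position: [0.402, 0.1224, 0.1989]
orientation: [0.708, 0.706, 0.0, -0.0]
contact_force: [-0.2, -0.2, -0.1]
finger_gap: 0.0238
gripper_force: 20.0
```

```bash
python3 sc.py s18
```

```text
[0.402  0.1224 0.1989] 35.3
red [250.6, 277.3] 283 [0.4008 0.1166] 0.215
yellow [236.8, 287.1] 308 [0.4168 0.1639] 0.229
green [210.3, 316.8] 351 [0.4269 0.2688] 0.211
blue [223.5, 300.8] 333 [0.4239 0.2131] 0.211
```

Request:
play_rows([
  [0.1,[0,-1,-20],0],
  [0.1,[0,-1,-45],0],
  [0.1,[0,-1,-70],0],
  [0.1,[0,-1,-70],0],
  [0.1,[0,-1,-70],0],
  [0.1,[0,-1,-70],0],
  [0.1,[0,-1,-70],0],
  [0.1,[0,-1,-70],0],
  [0.1,[0,-1,-70],0],
  [0.1,[0,-1,-70],0],
  [0.1,[0,-1,-70],0],
  [0.1,[0,-1,-70],0],
])

```text
time_s: 36.35
position: [0.4018, 0.1211, 0.1293]
orientation: [0.708, 0.706, 0.0, 0.0]
contact_force: [-0.6, -0.1, 0.3]
finger_gap: 0.0241
gripper_force: 20.0
```

Request:
play_rows([
  [0.1,[0,0,0],0],
  [0.1,[0,0,0],0],
  [0.1,[0,0,0],0],
  [0.1,[0,0,30],0],
  [0.1,[0,0,60],0],
  [0.1,[0,0,90],0],
  [0.1,[25,-2,115],0],
  [0.1,[55,-5,115],0],
  [0.1,[90,-8,115],0],
  [0.1,[125,-11,115],0],
  [0.1,[160,-15,115],0],
  [0.1,[190,-18,115],0],
])

```text
time_s: 37.35
position: [0.5937, 0.1027, 0.2438]
orientation: [0.708, 0.706, 0.0, 0.0]
contact_force: [0.3, -0.1, -0.4]
finger_gap: 0.0238
gripper_force: 20.0
```

Request:
play_rows([
  [0.1,[12,0,0],0],
  [0.1,[12,0,0],0],
  [0.1,[12,0,0],0],
])

```text
time_s: 37.6
position: [0.6033, 0.1029, 0.2432]
orientation: [0.708, 0.706, -0.001, -0.001]
contact_force: [-0.2, -0.1, -1.3]
finger_gap: 0.0236
gripper_force: 20.0
```

```bash
python3 sc.py s19; python3 - <<'E'
from h import *
cap('wrist','w19');c=load('s19');p=bot.sense()['position'];print(proj(c,p-[0,0,.1055]))
a=cv2.imread('pics/w19.png');b=cv2.imread('pics/s19.png')
cv2.imwrite('pics/w19b.png',np.hstack([cv2.resize(a,(400,300)),cv2.resize(b[180:300,130:290],(400,300),interpolation=2)]))
E
```

```text
[0.6033 0.1029 0.2432] 37.6
red [250.5, 277.7] 272 [0.3986 0.1194] 0.246
yellow [236.8, 287.0] 311 [0.4152 0.1642] 0.22
green [210.2, 316.8] 349 [0.4273 0.2693] 0.218
blue [223.5, 300.8] 330 [0.4216 0.2156] 0.213
[190.5 221. ]
```

View pics/w19b.png

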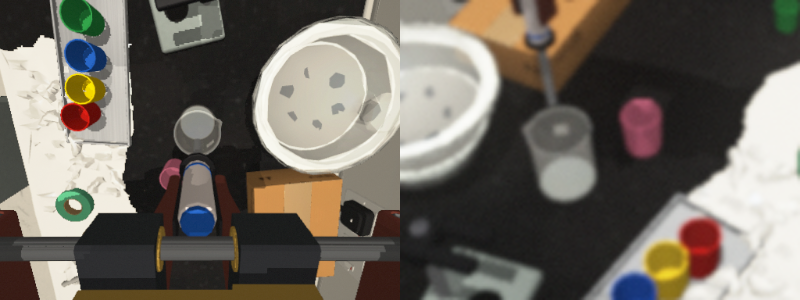

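The probe tip (scene 555,105) is right above the beaker mouth (557,130), so I'll dip.

Request:
play_rows([
  [0.1,[0,0,-25],0],
  [0.1,[0,0,-50],0],
  [0.1,[0,0,-75],0],
  [0.1,[0,0,-98],0],
  [0.1,[0,0,-103],0],
  [0.1,[0,0,-103],0],
  [0.1,[0,0,-103],0],
  [0.1,[0,0,-103],0],
  [0.1,[0,0,-103],0],
  [0.1,[0,0,-103],0],
  [0.1,[0,0,-103],0],
  [0.1,[0,0,-103],0],
])

```text
time_s: 38.7
position: [0.604, 0.1031, 0.1416]
orientation: [0.708, 0.706, 0.0, 0.0]
contact_force: [-0.9, 0.7, -0.7]
finger_gap: 0.0241
gripper_force: 20.0
```

Request:
play_rows([
  [0.1,[0,0,0],0],
  [0.1,[0,0,0],0],
  [0.1,[0,0,0],0],
  [0.1,[0,0,0],0],
  [0.1,[0,0,30],0],
  [0.1,[0,0,60],0],
  [0.1,[0,0,90],0],
  [0.1,[0,0,115],0],
  [0.1,[0,0,120],0],
  [0.1,[-5,20,120],0],
  [0.1,[-10,50,120],0],
  [0.1,[-15,80,120],0],
])

```text
time_s: 39.7
position: [0.5882, 0.1831, 0.2603]
orientation: [0.709, 0.706, -0.0, -0.0]
contact_force: [1.0, -0.7, -0.7]
finger_gap: 0.0237
gripper_force: 20.0
```

Request:
play_rows([
  [0.1,[-5,30,0],0],
  [0.1,[-10,60,0],0],
  [0.1,[-14,90,0],0],
  [0.1,[-14,108,0],0],
  [0.1,[-14,108,0],0],
  [0.1,[-14,108,0],0],
  [0.1,[-14,108,0],0],
])

```text
time_s: 40.28
position: [0.5744, 0.2903, 0.2601]
orientation: [0.708, 0.706, -0.001, -0.0]
contact_force: [-0.9, -0.6, -0.4]
finger_gap: 0.0239
gripper_force: 20.0
```

Request:
play_rows([
  [0.1,[0,0.5,-20],0],
  [0.1,[0,0.5,-45],0],
  [0.1,[0,0.5,-70],0],
  [0.1,[0,0.5,-95],0],
  [0.1,[0,0.5,-112],0],
  [0.1,[0,0.5,-120],0],
  [0.1,[0,0.5,-123],0],
  [0.1,[0,0.5,-124],0],
  [0.1,[0,0.5,-124],0],
  [0.1,[0,0.5,-124],0],
])

```text
time_s: 41.12
position: [0.5756, 0.2917, 0.1384]
orientation: [0.708, 0.706, 0.001, 0.0]
contact_force: [0.0, -0.2, -1.1]
finger_gap: 0.0236
gripper_force: 20.0
```

```bash
python3 - <<'E'
from h import *
print(bot.sense()['position'],bot.sense()['contact_force'])
E
```

```text
[0.5756044  0.29173144 0.13843802] [ 0.033147   -0.19687957 -1.12598156]
```

Still 3 mm high with no contact. I'll lower those last 3 mm, open, and withdraw straight up.

Request:
play_rows([
  [0.1,[-1,0,-1],0],
  [0.1,[-1,0,-2],0],
  [0.1,[-1,0,-2.5],0],
  [0.1,[-1,0,-2.5],0],
  [0.5,[-1,0,-2.5],0],
  [0.5,[-1,0,-2.5],0],
  [0.5,[-1,0,-2.5],0],
  [0.5,[-1,0,-2.5],0],
  [0.5,[-1,0,-2.5],0],
  [0.5,[-1,0,-2.5],0],
])

```text
time_s: 41.95
position: [0.5736, 0.2915, 0.1344]
orientation: [0.708, 0.706, -0.0, -0.0]
contact_force: [0.5, -0.0, -0.2]
finger_gap: 0.044
gripper_force: 0.0
```

Request:
play_rows([
  [0.6,[0,0,10],0],
  [0.6,[0,0,30],0],
  [0.6,[0,0,55],0],
  [0.6,[0,0,80],0],
  [0.6,[0,0,105],0],
  [0.6,[0,-20,125],0],
  [0.6,[-10,-50,125],0],
  [0.6,[-20,-80,125],0],
  [0.6,[-20,-95,125],0],
  [0.6,[-20,-95,125],0],
])

```text
time_s: 42.78
position: [0.5536, 0.1941, 0.2605]
orientation: [0.709, 0.706, 0.0, 0.0]
contact_force: [0.8, 0.6, 0.6]
finger_gap: 0.0528
gripper_force: 0.0
```

```bash
python3 chk.py w20 .004; python3 - <<'E'
from h import *
c=load('w20')
for ce,st,m in blobs('w20','blue',300):print(ce,at(c,*ce,.215))
a=cv2.imread('pics/w20.png');cv2.imwrite('pics/w20b.png',a)
E
```

```text
[0.5536 0.1941 0.2605] 42.78
red [148.8, 209.6] [130, 194, 41, 33, 934] [0.401  0.1218] 0.172
red [325.4, 272.0] [308, 234, 35, 68, 752] [ 6.754e-01 -1.000e-04] 0.316
red [178.0, 273.1] [162, 241, 37, 61, 849] [0.4336 0.0013] 0.29
red [254.8, 271.2] [240, 250, 30, 41, 912] [0.558  0.0106] 0.069
red [12.7, 283.7] [0, 269, 28, 34, 554] [ 0.1329 -0.0248] 0.336
red [13.9, 356.6] [0, 335, 38, 49, 840] [ 0.1256 -0.1672] 0.284
yellow [156.3, 179.2] [137, 162, 40, 36, 1109] [0.4164 0.167 ] 0.095
green [155.8, 101.8] [135, 83, 44, 38, 1275] [0.428  0.2726] 0.075
blue [158.1, 143.9] [138, 127, 42, 36, 1174] [0.4247 0.2167] 0.071
[278.2, 76.5] [0.5748 0.2924 0.215 ]
[158.1, 143.9] [0.4787 0.242  0.215 ]
```

View pics/w20b.png

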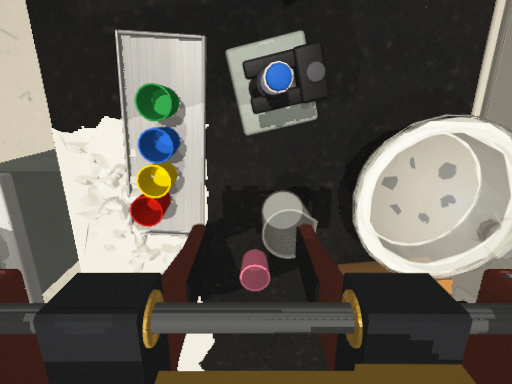

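The probe hangs exactly as before (cap 278,77), and the cups stand on the tray at (155,100), (158,144), (155,180) and (148,210). Now for the second button press.

Request:
play_rows([
  [0.3,[0,-20,0],0],
  [0.0,[0,-50,0],0],
  [0.0,[-2,-85,0],0],
  [0.0,[-4,-120,-5],0],
  [0.0,[-6,-155,-10],0],
  [0.0,[-8,-190,-20],0],
  [0.0,[-12,-225,-30],0],
  [0.0,[-16,-260,-40],0],
  [0.0,[-20,-295,-50],0],
  [0.0,[-24,-330,-60],0],
  [0.0,[-28,-365,-70],0],
  [0.0,[-30,-400,-80],0],
])

```text
time_s: 43.83
position: [0.5245, -0.2045, 0.1791]
orientation: [0.708, 0.707, 0.0, 0.0]
contact_force: [0.7, -1.3, 0.5]
finger_gap: 0.0008
gripper_force: 0.0
```

Request:
play_rows([
  [0.0,[-2,-35,-10],0],
  [0.0,[-4,-70,-20],0],
  [0.0,[-6,-105,-40],0],
  [0.0,[-7,-140,-60],0],
  [0.0,[-8,-165,-80],0],
  [0.0,[-8,-177,-100],0],
  [0.0,[-8,-177,-130],0],
  [0.0,[-8,-177,-140],0],
  [0.0,[-8,-177,-140],0],
  [0.0,[-8,-177,-140],0],
])

```text
time_s: 44.67
position: [0.5163, -0.3796, 0.0393]
orientation: [0.707, 0.707, -0.0, -0.001]
contact_force: [0.7, 0.3, -0.1]
finger_gap: 0.0006
gripper_force: 0.0
```

Request:
play_rows([
  [0.0,[-2,-3,-8],0],
  [0.0,[-2,-3,-14],0],
  [0.0,[-2,-3,-18],0],
  [0.0,[-2,-3,-21],0],
  [0.0,[-2,-3,-23],0],
  [0.0,[-2,-3,-24],0],
  [0.0,[-2,-3,-24],0],
])

```text
time_s: 45.25
position: [0.5141, -0.3835, 0.016]
orientation: [0.708, 0.706, 0.0, 0.0]
contact_force: [-0.1, 1.5, 5.1]
finger_gap: 0.0006
gripper_force: 2.2
```

Request:
play_rows([
  [0.0,[0,0,-1],0],
  [0.0,[0,0,-1.5],0],
  [0.0,[0,0,-1.5],0],
])

```text
time_s: 45.5
position: [0.5141, -0.3835, 0.0152]
orientation: [0.708, 0.706, 0.0, 0.0]
contact_force: [-0.6, 2.4, 9.6]
finger_gap: 0.0004
gripper_force: 5.0
```

Request:
play_rows([
  [0.0,[0,0,-1],0],
  [0.0,[0,0,-1],0],
  [0.0,[0,0,5],0],
  [0.0,[0,0,30],0],
  [0.0,[0,0,70],0],
  [0.0,[0,0,110],0],
  [0.0,[0,0,150],0],
  [0.0,[0,0,180],0],
  [0.0,[0,0,180],0],
  [0.0,[0,0,180],0],
])

```text
time_s: 46.33
position: [0.5145, -0.3842, 0.1962]
orientation: [0.708, 0.706, 0.0, 0.002]
contact_force: [-0.4, 0.9, 0.4]
finger_gap: 0.0003
gripper_force: 0.0
```

```bash
python3 sc.py s21; python3 - <<'E'
from h import *
cap('top','t21');c=load('s21');b=cv2.imread('pics/s21.png');t=cv2.imread('pics/t21.png')
cv2.imwrite('pics/f21.png',np.hstack([cv2.resize(b[150:360,120:400],(400,300),interpolation=2),cv2.resize(t[110:300,120:370],(400,300),interpolation=2)]))
E
```

```text
[ 0.5145 -0.3842  0.1962] 46.33
red [250.5, 277.9] 278 [0.4022 0.1182] 0.26
yellow [236.8, 287.1] 307 [0.4176 0.1648] 0.224
green [210.2, 316.7] 350 [0.4272 0.2692] 0.216
blue [223.6, 300.8] 331 [0.4243 0.2133] 0.209
```

View pics/f21.png

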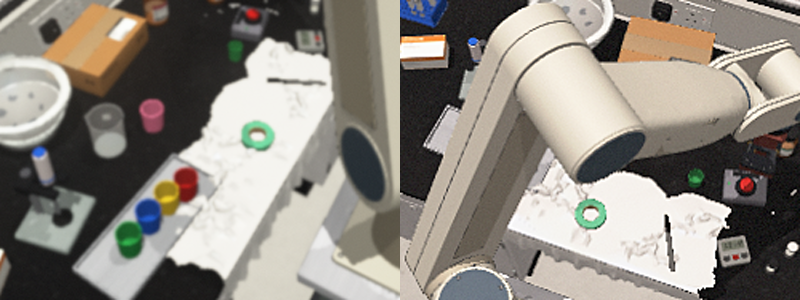

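The final view shows the four cups on the tray (130-185, 180-240), the probe in its fork (40,165), the beaker upright and the button up. Nothing is touched, so I'm handing in.

```bash
python3 -c "
from station import bot
print(bot.close_job())"
```

```text
the job is handed in; nothing more can be done
None
```

I handed the job in at 46 s with every step done in order: button pressed, blue, green, yellow, red and beaker dipped, probe back in its fork, button pressed again, and all four cups upright on the tray. The hand-in returned no verdict, so this rests on the final pictures and force readings.

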